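Space the dividers of the plate drain rack

ROBOT

A 7-joint arm with a two-finger parallel gripper is mounted at the origin on the work surface. World frame = base frame: x ahead of the robot, y to its left, z up, the work surface at z = 0. Lengths are in m, angles in rad, forces in N, time in s.
With the tool pointing down it reaches from about 0.4 to 0.925 m from the base axis. Payload 4.1 kg.
Tool frame: the origin (TCP) lies midway between the tips of the shut fingers; the grasp point (between the pads) lies 19 mm behind it; z points along the fingers, y is the line along which they close (so a half turn about z gives the same grasp; the last joint's range is limited). The gripper opens to 85 mm and grips with 20 to 120 N. Pads are 22 mm wide; open, the fingers measure 114 mm over their backs; the gripper's body (76 mm by 85 mm) begins 54 mm behind the grasp point. The pads swing forward as they close: fully open they stand 13 mm farther back than shut.
Start: joints at [1.195, 0.398, 0.045, 1.537, -0.019, 1.207, -0.051], TCP at [0.178, -0.625, 0.231] pointing down, gripper open.
Joint ranges: [-2.82, 2.82], [-0.49, 2.23], [-1.37, 1.46], [0, 2.46], [-1.36, 4.5], [0.23, 2], [-2.94, 2.94]. Speed limits (rad/s): [2.57, 2.57, 3.14, 3.14, 3.14, 3.14, 3.14].

INTERFACE

Orientations are given as a 3x3 rotation matrix whose columns are the frame's x, y, z axes.
In Python, from station import env gives the robot as it stands. The module is installed in compiled form; this text tells all that it offers.
- The arm moves only by the tool move_arm, never from a script. Its argument "increments" is one flat list of numbers, 6 for each row, row after row: the shift along the tool's x, y, z each as a share of 200 mm, from -1 to 1, then the turn, a rotation vector about the tool's x, y, z each as a share of 60 degrees, from -1 to 1. In form: [x, y, z, wx, wy, wz, x, y, z, wx, wy, wz, ...]. A call has 1 to 20 rows; each row is the pose to reach, as a shift and turn from the pose commanded when the call began, along the tool's axes at that moment; what a row does not reach only later rows make up. A row lasts 1/12 s, in which the tool goes at most 41.7 mm and 7.16 degrees, less where a joint would pass 70% of its speed; a pose out of reach is approached as far as the arm can. A call with a number of a shift or a turn outside -1 to 1 is refused whole. A call with a gripper value outside its range is refused whole. "gripper" is the opening, from -1 (shut) to 1 (fully open), set as the call begins (left out, the last holds). The fingers move at their own pace and stop on an object; the grip force is fixed at half the most. Time passes only in rows, so rows that repeat a pose let the fingers close. It gives the time, the measured TCP pose, the force, the opening and the grip force at its end, in the units of the state.
- env.observe(): the state, without advancing time (a new reading comes with each control period).
- env.capture(name): name is "scene" or "top" or "wrist"; returns a dict with "image" (400x640x3 uint8, red, green, blue), "K" (3x3 intrinsics, pixels), "world_from_camera" (4x4, takes a point from camera to world coordinates). Camera axes: x right, y down, z forward; pixel columns grow to the right and rows downward; lengths in m; the calibration is good to about 2 mm. The wrist camera is an equidistant fisheye: a pixel r from the principal point sees the ray r / f radians off the axis. A picture is of the moment at which its call begins. There is no depth.
- env.finish_job(): hands the job in; it is judged then, once.
The state is a dict: "time": time; "q": joint angles; "joint_velocities": joint speeds; "joint_torque": joint torques, N m; "tool_pos": TCP position; "orientation": TCP orientation; "wrist_force": force on the tool from outside, world axes, zero at the start; "moment": the same for the moment, N m; "finger_gap": finger opening in m; "grasp_force": force on a finger pad.
Only numpy, scipy, OpenCV 4.12 (cv2) and the standard library are available. Lean on these libraries where they do the work, as an engineer would, in place of code of your own. Each camera call takes 0.05 s, during which the arm holds its last target. There are 200 camera calls.

TASK

Set the three sliding dividers of the sloping plate rack to equal gaps, each exactly as wide as the wooden spacer. Starting at the rack's fixed cheek and working along the row, press the spacer gently, straight down, into each gap in turn until you feel its foot bear flat and firmly on the sloping floor panel, with its straight face against the cheek or the divider already set (which must keep its place) so that its tapered face pushes the next divider out. Then stand the spacer upright in the middle of its tray again, let go, and leave the bottle, the can and the putty knife alone.

Things in the scene. Friction and masses are not known exactly. Their poses are not given: they have to be found in the camera images.
- rack_start (a point): Foot of the fixed cheek's inner face, half-way up the slope, at the level of the floor panel's lowest setting. Axes: x up the slope, y along the row away from the cheek, z square to the floor (30 degrees from vertical, leaning towards the robot). The cheek is an upright grey plate at the rack's right (-y) end, 16 mm thick, 130 mm long (x), its top 80 mm above this point.
- panel_frame: Fixed frame under the floor panel; origin level with rack_start, same axes. The spacer's foot bears on the panel: slotted aluminium, 96 mm (x) by 252 mm (y), parallel to the frame, its top set by hand anywhere from 0 to 15 mm above this origin. The height is not measured: feel for it. It rides on stiff rubber (about 1 mm per 20 N); over 40 N would bend it.
- rack: The drain rack: grey metal, 150 mm (x) by 290 mm (y), on legs, sloping up away from the robot at 30 degrees. Origin: at table height under its middle. A low bar, 12 mm high, closes the far end, 260 mm from the cheek's face. Two steel rods run along the row 9 mm above rack_start at x = -58 and +58 mm.
- div1_top (a point): Middle of the top edge of divider 1, counted from the cheek: a white plate 12 mm thick (y), 130 mm long (x), from 18 to 80 mm above rack_start, square to the floor, on black shoes on the rods. Axes as rack_start. It slides along y only, either way, with 5 N friction. Its gap to the cheek starts at 42 to 51 mm.
- div2_top (a point): Middle of the top edge of divider 2, counted from the cheek: a white plate 12 mm thick (y), 130 mm long (x), from 18 to 80 mm above rack_start, square to the floor, on black shoes on the rods. Axes as rack_start. It slides along y only, either way, with 5 N friction. It starts so that 42 to 51 mm will be left to divider 1 once that is set.
- div3_top (a point): Middle of the top edge of divider 3, counted from the cheek: a white plate 12 mm thick (y), 130 mm long (x), from 18 to 80 mm above rack_start, square to the floor, on black shoes on the rods. Axes as rack_start. It slides along y only, either way, with 5 N friction. It starts so that 42 to 51 mm will be left to divider 2 once that is set.
- spacer_mid (a point): Centre of the loose wooden spacer, 65 mm above its foot (z up) on the middle of its 56 mm width. 80 mm long (x), 56 wide (y), 130 high in all. Its -y face is straight up to 90 mm. Its +y face tapers: the foot spans y -28 to +8 mm, widening evenly to -28 to +28 mm at 55 mm up, then straight to 90 mm. It starts upright in the tray, straight face roughly to the right (-y).
- spacer_grip (a point): Centre of the spacer's handle, the block on its top: 36 mm wide in y, 60 mm long in x, from 90 to 130 mm above the foot. This point is 110 mm above the foot and 6 mm to the -y side of the spacer's middle. Axes as spacer_mid.
- spacer: The same spacer (about 0.25 kg). Wedging it into a gap takes roughly 5 to 13 N by itself, before it meets the floor panel. Origin on its underside at the middle of its 80 x 56 mm outline.
- tray: A fixed shallow plywood tray, 180 x 180 mm, rim 14 mm high and 6 mm thick, inner floor 6 mm above the table. Origin under its centre at table height.
- water_bottle: Clear bottle 64 mm across, 200 mm high, origin under its centre; a bystander.
- ink_can: Metal can 84 mm across, 75 mm high, origin under its centre; a bystander.
- putty_knife: Putty knife about 220 mm long lying flat along its x; a bystander.
Not all that is in view belongs to the job. Of the things shaped like the spacer, the wooden one is meant.

How it is judged:
By the outcome, as a careful person would: the job done as asked, in the order asked, and still so for the second after the job is handed in, with the robot touching nothing.
It also fails if it takes over 70 s, if anything falls off the work surface, if the arm or the gripper's body presses on something with over 40 N, if the wrist force passes 120 N, or if a joint passes its speed limit or range.

## Working session

There is one attempt and no reset: what is moved stays moved. The work goes in short steps, Python scripts to look and compute and a tool call to move; the robot and the scene stay as the last step left them, time stands still between calls to the robot, and variables do not carry over. Pictures are saved under pics/ and viewed, at most 10 in all, crops included, and the job is handed in when it is done.

Besides the shell and the picture viewer there is one more tool, called after "Emit:" as name(argument=value, ...) on one line, values as JSON. move_arm: Moves the arm, as the interface text tells. Its arguments: {"type":"object","properties":{"increments":{"type":"array","items":{"type":"number","minimum":-1,"maximum":1}},"gripper":{"type":"number"}},"required":["increments"]}

```bash
mkdir -p pics
cat > h.py <<'E'
import numpy as np, cv2
from station import env
def snap(n,f):
    c=env.capture(n); cv2.imwrite(f,c["image"][:,:,::-1]); np.savez(f+'.npz',K=c["K"],T=c["world_from_camera"]); return c
E
python3 - <<'E'
from h import *
np.set_printoptions(precision=4,suppress=True)
for n in("scene","top"):
    c=snap(n,f"pics/{n}0.png"); print(n,c["K"],c["world_from_camera"])
s=env.observe()
for k in("time","tool_pos","orientation","wrist_force","finger_gap"):print(k,s[k])
E
```

```text
scene [[389.7554   0.     319.0724]
 [  0.     389.7554 200.0813]
 [  0.       0.       1.    ]] [[-0.5838  0.6287 -0.5137  1.0372]
 [ 0.8117  0.44   -0.3841  0.3871]
 [-0.0155 -0.6412 -0.7672  0.9482]
 [ 0.      0.      0.      1.    ]]
top [[490.9655   0.     328.0225]
 [  0.     490.9655 203.7615]
 [  0.       0.       1.    ]] [[-0.0293 -0.9839  0.1762  0.2712]
 [-0.9995  0.0268 -0.0162 -0.0228]
 [ 0.0112 -0.1766 -0.9842  1.4544]
 [ 0.      0.      0.      1.    ]]
time 0.1
tool_pos [ 0.1775 -0.6247  0.2304]
orientation [[ 0.9619  0.2734 -0.0006]
 [ 0.2734 -0.9619  0.0017]
 [-0.0001 -0.0018 -1.    ]]
wrist_force [ 0.5249  0.5899 -0.5646]
finger_gap 0.08533616213504272
```

View pics/scene0.png

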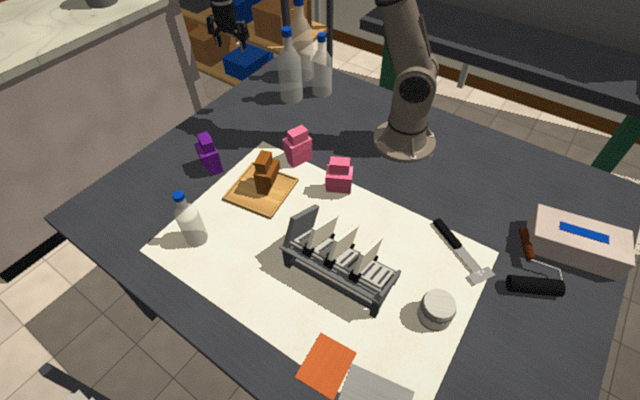

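View pics/top0.png

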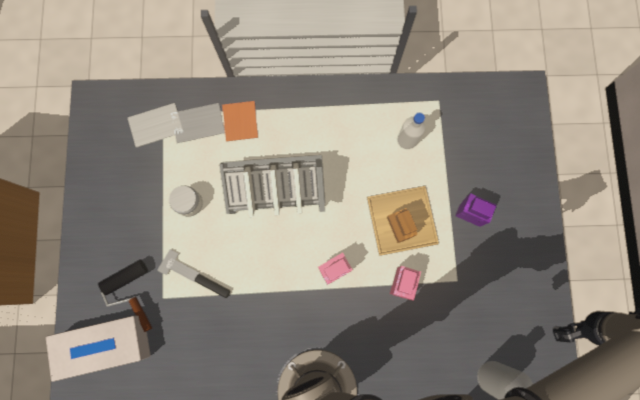

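Candidates for the spacer in the top view: brown at (402,224) in the tray, pink at (335,268) and (406,283), and purple at (478,209). The brown one fits because it is wooden and stands in the tray. The rack is at (272,186) with its cheek at (318,183) and dividers at about (298,188), (274,188) and (249,188). I'll confirm with enlarged crops.

Run:
```python
import cv2,numpy as np
t=cv2.imread('pics/top0.png');s=cv2.imread('pics/scene0.png')
def cr(i,x,y,w,h,k):
    c=cv2.resize(i[y:y+h,x:x+w],None,fx=k,fy=k,interpolation=cv2.INTER_CUBIC)
    for u in range((x+9)//10*10,x+w,10):
        cv2.line(c,((u-x)*k,0),((u-x)*k,6),(0,0,255),1)
        if u%20==0: cv2.putText(c,str(u),((u-x)*k,18),0,.35,(0,0,255),1)
    for v in range((y+9)//10*10,y+h,10):
        cv2.line(c,(0,(v-y)*k),(6,(v-y)*k),(0,0,255),1); cv2.putText(c,str(v),(8,(v-y)*k+4),0,.35,(0,0,255),1)
    return c
a=np.hstack([cr(t,360,180,80,80,5),cr(s,215,140,80,80,5)])
cv2.imwrite('pics/cropA.png',a)
cv2.imwrite('pics/cropB.png',cr(t,212,145,120,75,6))
```

```text
(no output)
```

View pics/cropA.png

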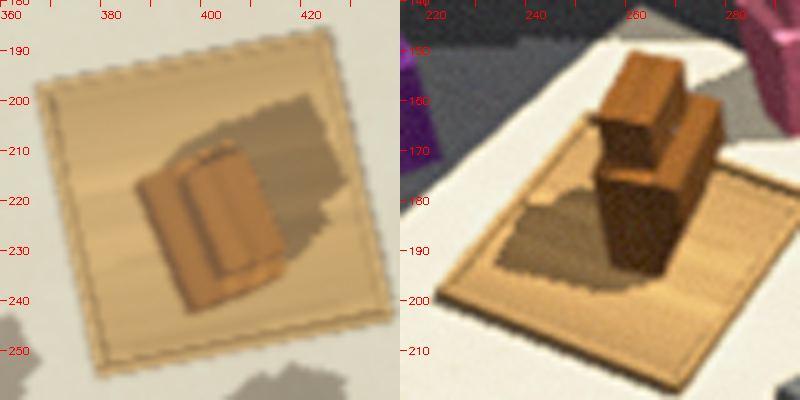

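View pics/cropB.png

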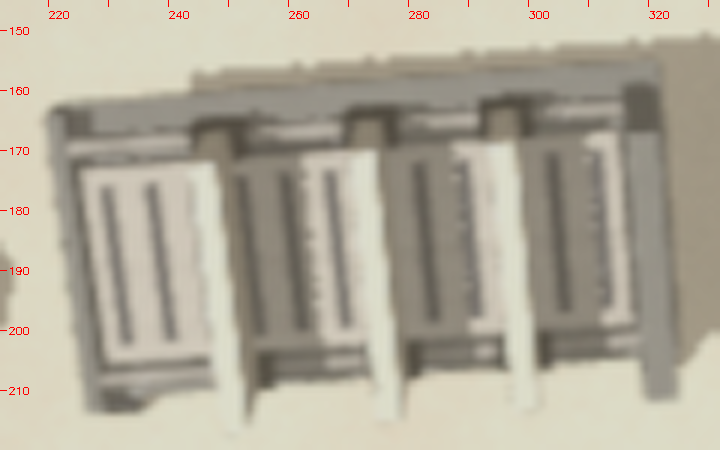

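The crop confirms it: the wooden spacer stands in the tray, with its handle top centred near (405,222) in the top view and its taper towards the left. I still need the rack in the scene view to get its height.

Run:
```python
import cv2,numpy as np
s=cv2.imread('pics/scene0.png')
x,y,w,h,k=275,198,130,96,6
c=cv2.resize(s[y:y+h,x:x+w],None,fx=k,fy=k,interpolation=cv2.INTER_CUBIC)
for u in range(280,x+w,10):
    cv2.line(c,((u-x)*k,0),((u-x)*k,6),(0,0,255),1)
    if u%20==0: cv2.putText(c,str(u),((u-x)*k,18),0,.35,(0,0,255),1)
for v in range(200,y+h,10):
    cv2.putText(c,'-'+str(v),(0,(v-y)*k+4),0,.35,(0,0,255),1)
cv2.imwrite('pics/cropC.png',c)
```

```text
(no output)
```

View pics/cropC.png

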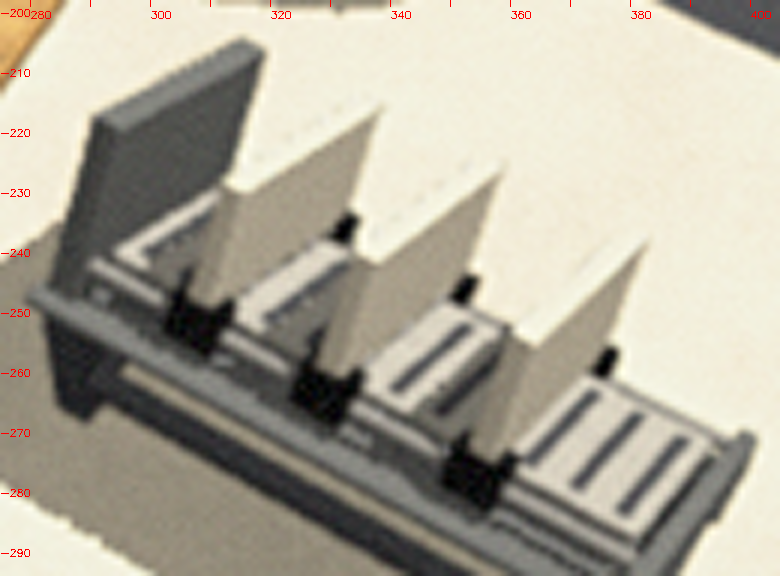

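```bash
cat > fit.py <<'E'
from h import *
from scipy.optimize import least_squares
from scipy.spatial.transform import Rotation as Rn
L={n:np.load(f'pics/{n}0.png.npz') for n in('scene','top')}
def proj(n,P):
    T=np.linalg.inv(L[n]['T']);p=P@T[:3,:3].T+T[:3,3];p=p@L[n]['K'].T;return p[:,:2]/p[:,2:]
def A(l): return np.array(l,float)
# rack: (x,y index base,dy,z)->pix ; base 0 cheek,1..3 div left faces
rs=A([[65,0,-16,290.5,217.5],[65,0,0,295.3,219.7],[-65,0,0,319.2,206.3],[-65,0,-16,315,204.3],
[65,1,0,311.3,228.8],[65,1,12,315.8,229.7],[-65,1,12,338.8,215.5],[65,2,0,333,240.8],[65,2,12,338.3,242.2],[-65,2,12,359.2,225.2],
[65,3,0,360,253],[65,3,12,364.7,254.7],[-65,3,12,383,238]])
rt=A([[65,0,0,316.3,167],[65,0,-16,322,167],[-65,0,0,318.7,211.5],[-65,0,-16,325,211],
[65,1,12,293.7,168.7],[65,1,0,298.7,168.7],[-65,1,12,297.3,212.5],[-65,1,0,302,212.5],
[65,2,12,270.7,170],[65,2,0,275,170],[-65,2,12,274.5,215],[-65,2,0,279.5,215],
[65,3,12,243.7,172.2],[65,3,0,248.2,172.2],[-65,3,12,248.2,216.7],[-65,3,0,253.2,216.7]])
def pts(p,a):
    R=Rn.from_euler('ZY',[p[3],-np.pi/6]).as_matrix(); b=np.r_[0,p[4:7]]
    l=np.c_[a[:,0]/1e3,b[a[:,1].astype(int)]+a[:,2]/1e3,np.full(len(a),.08)]
    return l@R.T+p[:3]
f=lambda p:np.r_[(proj('scene',pts(p,rs))-rs[:,3:]).ravel(),(proj('top',pts(p,rt))-rt[:,3:]).ravel()]
r=least_squares(f,[.6,-.1,.1,0,.05,.11,.17],loss='soft_l1')
np.set_printoptions(precision=4,suppress=True)
print('rack',r.x,'rms',np.sqrt(np.mean(f(r.x)**2)));print(f(r.x).reshape(-1,2).round(1).tolist())
ss=A([[30,-18,255,163],[30,18,266,165],[-30,-18,261.4,150.4],[-30,18,272,152]])
st=A([[30,18,396,213],[30,-18,406.4,208.4],[-30,18,405,235.4],[-30,-18,417,230.4]])
def sp(p,a): return np.c_[a[:,:2]/1e3,0*a[:,0]]@Rn.from_euler('z',p[2]).as_matrix().T+[p[0],p[1],.136]
g=lambda p:np.r_[(proj('scene',sp(p,ss))-ss[:,2:]).ravel(),(proj('top',sp(p,st))-st[:,2:]).ravel()]
q=least_squares(g,[.5,-.2,0],loss='soft_l1');print('handle xy yaw',q.x,g(q.x).reshape(-1,2).round(1).tolist())
tt=A([[90,90,367.4,197],[90,-90,425.6,185.6],[-90,-90,438.6,243.6],[-90,90,379.4,255]])
def tp(p,a): return np.c_[a[:,:2]/1e3,0*a[:,0]]@Rn.from_euler('z',p[2]).as_matrix().T+[p[0],p[1],.014]
t=least_squares(lambda p:(proj('top',tp(p,tt))-tt[:,2:]).ravel(),[.5,-.2,0]);print('tray',t.x,t.fun.round(1))
E
python3 fit.py
```

```text
rack [ 0.5865 -0.015   0.0683  0.0499  0.0483  0.1116  0.1836] rms 0.4887538854607558
[[-0.6, -0.4], [-0.2, 0.1], [0.6, 0.2], [0.0, -0.2], [-0.1, -0.6], [-0.6, 0.6], [-0.4, 0.1], [0.1, -1.2], [-0.9, -0.3], [-0.4, 0.5], [-0.5, 0.4], [-0.7, 1.0], [0.0, -0.4], [-0.5, -0.1], [-0.2, -0.5], [0.5, 0.4], [-0.1, 0.5], [-0.2, -0.1], [-0.8, -0.5], [0.2, 1.1], [-0.2, 0.7], [-0.7, 0.3], [-0.6, -0.0], [0.3, 0.3], [-0.4, -0.0], [-0.6, 0.1], [-0.6, -0.2], [0.6, 0.6], [-0.0, 0.3]]
handle xy yaw [ 0.4524 -0.2545  0.3806] [[-0.6, -0.0], [-0.0, -0.1], [-0.2, -0.9], [0.4, -0.7], [-0.8, 1.1], [0.8, 0.5], [-0.4, -1.2], [-0.4, -1.4]]
tray [ 0.4741 -0.2669  0.1599] [-0.4 -0.8 -0.1 -0.3  0.5  0.4 -0.   0.5]
```

The fit is good to about 0.5 px. Rack yaw is 0.05, rack_start is about (0.587,-0.015,0.068), and the divider faces lie at 48, 112 and 184 mm. The handle is at (0.452,-0.2545) with yaw 0.38. Next I'll write a move helper and go above the handle.

```bash
cat >> h.py <<'E'
from scipy.spatial.transform import Rotation as Rn
np.set_printoptions(precision=4,suppress=True)
def down(yaw): return Rn.from_euler('z',yaw).as_matrix()@np.diag([1.,-1,-1])
def inc(p,R):
    s=env.observe();O=np.array(s["orientation"]);d=O.T@(np.array(p)-s["tool_pos"])
    w=Rn.from_matrix(O.T@R).as_rotvec()
    print('inc',(d/.2).round(4),(w/np.deg2rad(60)).round(4),'rows',max(np.linalg.norm(d)/.0417,np.degrees(np.linalg.norm(w))/7.16).round(1))
E
python3 -c "
from h import *
inc([.452,-.2545,.19],down(.3806))"
```

```text
inc [ 1.8263 -1.4049  0.2041] [-0.0017  0.     -0.099 ] rows 11.1
```

Emit:
move_arm(increments=[0.913,-0.702,0,0,0,0,0.913,-0.702,0,0,0,0,0.913,-0.702,0,0,0,0,0.913,-0.702,0,0,0,0,0.913,-0.702,0,0,0,0,0.913,-0.702,0,0,0,0], gripper=1)

```text
time: 0.6
tool_pos: [0.3185, -0.4351, 0.231]
orientation: [[0.96, 0.279, 0.001], [0.279, -0.96, 0.003], [0.002, -0.002, -1.0]]
wrist_force: [0.1, 0.3, -0.4]
finger_gap: 0.0852
grasp_force: 0.0
```

Emit:
move_arm(increments=[0.913,-0.702,0,0,0,-0.099,0.913,-0.702,0,0,0,-0.099,0.913,-0.702,0,0,0,-0.099,0.913,-0.702,0,0,0,-0.099,0.913,-0.702,0,0,0,-0.099,0.913,-0.702,0,0,0,-0.099,0.913,-0.702,0,0,0,-0.099,0.913,-0.702,0,0,0,-0.099])

```text
time: 1.27
tool_pos: [0.4527, -0.2539, 0.231]
orientation: [[0.927, 0.375, -0.001], [0.375, -0.927, 0.0], [-0.001, -0.0, -1.0]]
wrist_force: [0.2, -0.4, 0.3]
finger_gap: 0.0856
grasp_force: 0.0
```

```bash
python3 -c "
from h import *
c=snap('wrist','pics/w1.png');print(c['K'],c['world_from_camera'])
s=env.observe();print(s['time'],s['tool_pos'],s['orientation'],s['wrist_force'])
inc([.452,-.2545,.19],down(.3806))"
```

```text
[[309.7069   0.     322.4568]
 [  0.     309.7069 197.7754]
 [  0.       0.       1.    ]] [[ 0.3745 -0.8763 -0.3031  0.5317]
 [-0.9272 -0.3538 -0.1227 -0.222 ]
 [ 0.0003  0.327  -0.945   0.3747]
 [ 0.      0.      0.      1.    ]]
1.3167 [ 0.4517 -0.2556  0.2309] [[ 0.9283  0.3718 -0.0012]
 [ 0.3718 -0.9283 -0.0005]
 [-0.0013 -0.     -1.    ]] [-0.2005 -0.1398  0.2651]
inc [ 0.004  -0.0047  0.2047] [-0.      0.0012  0.0003] rows 1.0
```

View pics/w1.png

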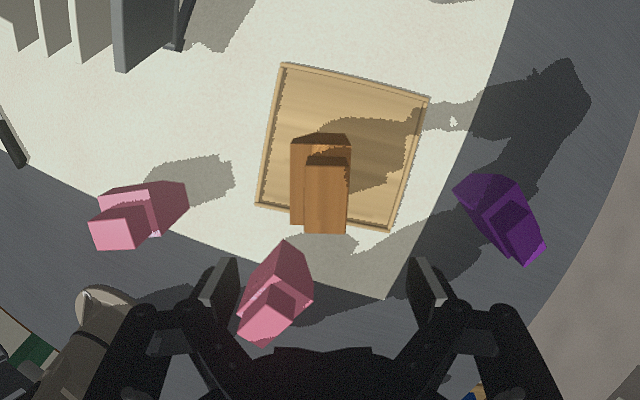

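The wrist view shows the wooden handle's top with corners at (307,166), (349,166), (305,233) and (347,234). The tray corners are at (283,63), (430,97), (388,231) and (256,204).

Run:
```python
from h import *
c=np.load('pics/w1.png.npz')
def ray(u,v,z):
    K,T=c['K'],c['T'];d=np.array([u-K[0,2],v-K[1,2]]);r=np.linalg.norm(d);th=r/K[0,0]
    k=np.r_[d/r*np.sin(th),np.cos(th)];k=T[:3,:3]@k;return T[:3,3]+k*(z-T[2,3])/k[2]
P=np.array([ray(*p,.136) for p in[(307,166),(349,166),(305,233),(347,234)]]);print(P)
print('c',P.mean(0));e=P[:2].mean(0)-P[2:].mean(0);print('yaw',np.arctan2(e[1],e[0]),np.linalg.norm(e),np.linalg.norm(P[0]-P[1]))
e=P[0]-P[1];print(np.arctan2(-e[0],e[1]))
Q=np.array([ray(*p,.014) for p in[(283,63),(430,97),(388,231),(256,204)]]);print(Q,Q.mean(0))
```

```text
[[ 0.4752 -0.2317  0.136 ]
 [ 0.4877 -0.2625  0.136 ]
 [ 0.42   -0.2511  0.136 ]
 [ 0.4326 -0.2847  0.136 ]]
c [ 0.4539 -0.2575  0.136 ]
yaw 0.3609150533597231 0.05893766352342318 0.03324718697627561
0.3850026373695338
[[ 0.5499 -0.1662  0.014 ]
 [ 0.5815 -0.3399  0.014 ]
 [ 0.4055 -0.3653  0.014 ]
 [ 0.3769 -0.1942  0.014 ]] [ 0.4785 -0.2664  0.014 ]
```

Emit:
move_arm(increments=[0.007,0.005,0.2,0,0,0,0.007,0.005,0.4,0,0,0,0.007,0.005,0.55,0,0,0,0.007,0.005,0.62,0,0,0,0.007,0.005,0.655,0,0,0,0.007,0.005,0.655,0,0,0])

```text
time: 1.82
tool_pos: [0.4517, -0.2569, 0.0987]
orientation: [[0.93, 0.369, -0.004], [0.369, -0.93, 0.001], [-0.003, -0.002, -1.0]]
wrist_force: [0.0, -0.5, 0.9]
finger_gap: 0.0856
grasp_force: 0.0
```

Emit:
move_arm(increments=[0,0,0,0,0,0,0,0,0,0,0,0,0,0,0,0,0,0,0,0,0,0,0,0,0,0,0,0,0,0,0,0,0,0,0,0,0,0,0,0,0,0], gripper=-1)

```text
time: 2.4
tool_pos: [0.4549, -0.2563, 0.1017]
orientation: [[0.928, 0.371, 0.002], [0.371, -0.928, -0.001], [0.002, 0.002, -1.0]]
wrist_force: [-0.5, 0.3, 6.9]
finger_gap: 0.0356
grasp_force: 60.3
```

Emit:
move_arm(increments=[0,0,-0.1,0,0,0,0,0,-0.25,0,0,0,0,0,-0.4,0,0,0,0,0,-0.55,0,0,0,0,0,-0.7,0,0,0,0,0,-0.8,0,0,0,0,0,-0.8,0,0,0,0,0,-0.8,0,0,0])

```text
time: 3.07
tool_pos: [0.454, -0.2558, 0.2606]
orientation: [[0.928, 0.371, 0.001], [0.371, -0.928, -0.001], [0.001, 0.001, -1.0]]
wrist_force: [-0.0, -0.0, -3.1]
finger_gap: 0.0355
grasp_force: 60.3
```

```bash
cat >> h.py <<'E'
RS=np.array([.5865,-.0150,.0683]);RR=Rn.from_euler('ZY',[.0499,-np.pi/6]).as_matrix();RT=RR@np.diag([1.,-1,-1])
def rk(p): return RS+RR@(np.array(p)/1e3)
def st():
    s=env.observe();print('t',round(s['time'],2),'rack mm',(RR.T@(np.array(s['tool_pos'])-RS)*1e3).round(1),'F rack',(RR.T@np.array(s['wrist_force'])).round(1),'Mtool',(RT.T@np.array(s['moment'])).round(2),'rot',np.degrees(Rn.from_matrix(RT.T@np.array(s['orientation'])).as_rotvec()).round(2),'gap',round(s['finger_gap'],4))
E
python3 -c "
from h import *
s=env.observe();print(s['wrist_force'],s['moment'],s['q'])
inc(rk([0,25,225]),RT);print(rk([0,25,225]))"
```

```text
[-0.0358 -0.0241 -3.0875] [0.0179 0.0432 0.0152] [ 0.6439  0.1509 -0.2386  1.7975  0.0386  1.1963 -0.7964]
inc [ 0.571  -1.1726 -0.0138] [-0.0816  0.4945  0.3087] rows 6.3
[0.4729 0.0044 0.2632]
```

Emit:
move_arm(increments=[0.1,-0.17,-0.1,-0.016,0.1,0.06,0.2,-0.35,-0.1,-0.032,0.2,0.12,0.3,-0.52,-0.1,-0.048,0.3,0.18,0.4,-0.7,-0.1,-0.064,0.4,0.24,0.48,-0.85,-0.05,-0.0816,0.4945,0.3087,0.55,-0.95,-0.014,-0.0816,0.4945,0.3087,0.571,-1,-0.014,-0.0816,0.4945,0.3087,0.571,-1,-0.014,-0.0816,0.4945,0.3087])

```text
time: 3.73
tool_pos: [0.4826, -0.0244, 0.2592]
orientation: [[0.869, 0.055, 0.492], [0.048, -0.998, 0.028], [0.493, -0.001, -0.87]]
wrist_force: [0.7, 0.4, -1.3]
finger_gap: 0.0353
grasp_force: 60.2
```

```bash
python3 -c "
from h import *
st(); inc(rk([0,25,205]),RT)"
```

```text
t 3.73 rack mm [  5.2  -4.2 217.5] F rack [-0.   0.4 -1.5] Mtool [-0.07 -0.76 -0.01] rot [ 0.21 -0.46 -0.24] gap 0.0353
inc [-0.0248 -0.1461  0.0632] [-0.0036  0.0076  0.0041] rows 0.8
```

Emit:
move_arm(increments=[-0.025,-0.146,0.03,-0.0036,0.0076,0.0041,-0.025,-0.146,0.03,-0.0036,0.0076,0.0041,-0.025,-0.146,0.03,-0.0036,0.0076,0.0041,-0.025,-0.146,0.03,-0.0036,0.0076,0.0041])

```text
time: 4.07
tool_pos: [0.4822, 0.0004, 0.2543]
orientation: [[0.863, 0.043, 0.504], [0.037, -0.999, 0.022], [0.504, -0.0, -0.864]]
wrist_force: [0.8, 0.0, -2.1]
finger_gap: 0.0353
grasp_force: 60.8
```

```bash
python3 -c "
from h import *
st()
a=snap('wrist','pics/w2.png')['image'];b=snap('scene','pics/s2.png')['image'];st()
c=np.hstack([cv2.resize(a[0:300,100:500],None,fx=1,fy=1),cv2.resize(b[150:300,230:430],None,fx=2,fy=2)])
cv2.imwrite('pics/m2.png',c[:,:,::-1])"
```

```text
t 4.07 rack mm [  3.5  20.6 212.8] F rack [-0.4 -0.  -2.2] Mtool [ 0.03 -0.79 -0.01] rot [-0.18  0.27  0.33] gap 0.0353
t 4.17 rack mm [  4.2  20.3 213.1] F rack [-1.  -0.5 -3.4] Mtool [ 0.04 -0.81  0.04] rot [-0.2   0.34  0.39] gap 0.0353
```

View pics/m2.png

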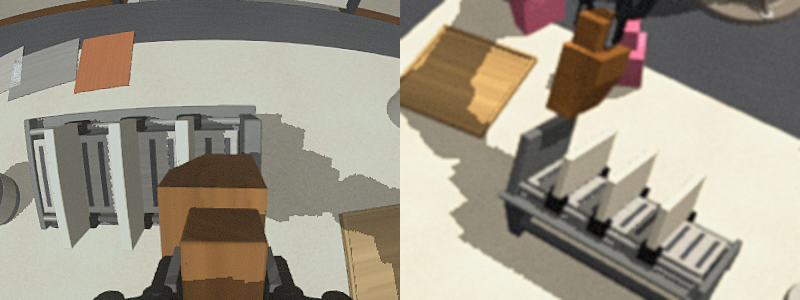

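The spacer is gripped square and hovers over gap 1. Its foot's front corners sit at about scene (304,204) and (316,209). I'll check that against the prediction.

```bash
python3 - <<'E' | tail -3
from fit import *
from h import *
print(proj('scene',np.array([rk([44,-1.6,119]),rk([44,34.4,119])])))
st()
E
```

```text
[[302.5959 203.7563]
 [314.5974 209.7435]]
t 4.17 rack mm [  4.2  20.3 213.1] F rack [-1.  -0.5 -3.4] Mtool [ 0.04 -0.81  0.04] rot [-0.2   0.34  0.39] gap 0.0353
```

Emit:
move_arm(increments=[-0.02,-0.023,0,0.003,-0.005,-0.006,-0.02,-0.023,0,0.003,-0.005,-0.006,-0.02,-0.023,0,0.003,-0.005,-0.006,-0.02,-0.023,0,0.003,-0.005,-0.006])

```text
time: 4.5
tool_pos: [0.4792, 0.0058, 0.2534]
orientation: [[0.864, 0.051, 0.501], [0.045, -0.999, 0.025], [0.502, 0.001, -0.865]]
wrist_force: [0.6, -0.1, -3.0]
finger_gap: 0.0352
grasp_force: 60.8
```

```bash
python3 -c "
from h import *
st()"
```

```text
t 4.5 rack mm [  0.7  26.1 213.4] F rack [-1.  -0.1 -2.9] Mtool [ 0.04 -0.85 -0.  ] rot [-0.    0.1  -0.09] gap 0.0352
```

Emit:
move_arm(increments=[0,0,0.06,0,0,0,0,0,0.12,0,0,0,0,0,0.17,0,0,0,0,0,0.2,0,0,0,0,0,0.23,0,0,0,0,0,0.26,0,0,0,0,0,0.28,0,0,0,0,0,0.295,0,0,0,0,0,0.295,0,0,0])

```text
time: 5.25
tool_pos: [0.5087, 0.0074, 0.2019]
orientation: [[0.864, 0.051, 0.5], [0.045, -0.999, 0.025], [0.501, 0.0, -0.866]]
wrist_force: [0.4, 0.4, -2.3]
finger_gap: 0.0351
grasp_force: 60.8
```

```bash
python3 -c "
from h import *
st()"
```

```text
t 5.25 rack mm [  0.5  26.2 154. ] F rack [-0.8  0.4 -2.2] Mtool [ 0.05 -0.91 -0.03] rot [ 0.02  0.06 -0.09] gap 0.0351
```

Emit:
move_arm(increments=[0,0.005,0,0,0,0,0,0.01,0,0,0,0,0,0.015,0,0,0,0])

```text
time: 5.5
tool_pos: [0.5089, 0.0046, 0.2026]
orientation: [[0.864, 0.052, 0.501], [0.045, -0.999, 0.025], [0.502, 0.001, -0.865]]
wrist_force: [-0.4, 3.5, -1.8]
finger_gap: 0.0349
grasp_force: 60.6
```

Emit:
move_arm(increments=[0,0.003,0,0,0,0,0,0.005,0,0,0,0])

```text
time: 5.67
tool_pos: [0.5089, 0.0044, 0.2026]
orientation: [[0.864, 0.053, 0.501], [0.046, -0.999, 0.026], [0.501, 0.0, -0.865]]
wrist_force: [-2.7, 4.1, -0.8]
finger_gap: 0.0355
grasp_force: 60.7
```

```bash
python3 -c "
from h import *
st()"
```

```text
t 5.67 rack mm [  0.9  23.3 154.5] F rack [-2.6  4.2  0.6] Mtool [ 1.35 -0.96 -0.18] rot [ 0.06  0.1  -0.16] gap 0.0355
```

Emit:
move_arm(increments=[0,0,0.025,0,0,0,0,0,0.05,0,0,0,0,0,0.07,0,0,0,0,0,0.085,0,0,0,0,0,0.1,0,0,0])

```text
time: 6.08
tool_pos: [0.5196, 0.0049, 0.1856]
orientation: [[0.863, 0.054, 0.502], [0.048, -0.999, 0.026], [0.502, 0.002, -0.865]]
wrist_force: [-6.4, 3.7, 5.7]
finger_gap: 0.0355
grasp_force: 60.9
```

```bash
python3 -c "
from h import *
st()"
```

```text
t 6.08 rack mm [  1.6  23.2 134.5] F rack [-2.5  4.1  8.1] Mtool [ 1.32 -1.13 -0.48] rot [ 0.04  0.16 -0.28] gap 0.0355
```

Emit:
move_arm(increments=[0,0,0.01,0,0,0,0,0,0.02,0,0,0,0,0,0.03,0,0,0,0,0,0.04,0,0,0,0,0,0.05,0,0,0])

```text
time: 6.5
tool_pos: [0.5247, 0.0052, 0.1771]
orientation: [[0.863, 0.055, 0.502], [0.048, -0.999, 0.026], [0.503, 0.002, -0.864]]
wrist_force: [-5.4, 3.6, 6.8]
finger_gap: 0.0352
grasp_force: 60.8
```

```bash
python3 -c "
from h import *
st()"
```

```text
t 6.5 rack mm [  1.8  23.3 124.5] F rack [-1.1  3.9  8.5] Mtool [ 1.35 -1.06 -0.5 ] rot [ 0.04  0.19 -0.29] gap 0.0352
```

Emit:
move_arm(increments=[0,0,0.012,0,0,0,0,0,0.024,0,0,0,0,0,0.036,0,0,0,0,0,0.048,0,0,0,0,0,0.06,0,0,0])

```text
time: 6.92
tool_pos: [0.5309, 0.0056, 0.1667]
orientation: [[0.863, 0.055, 0.503], [0.049, -0.998, 0.026], [0.503, 0.002, -0.864]]
wrist_force: [-7.5, 5.0, 8.9]
finger_gap: 0.0353
grasp_force: 61.2
```

```bash
python3 -c "
from h import *
st()"
```

```text
t 6.92 rack mm [  2.   23.3 112.4] F rack [-1.9  5.3 11.4] Mtool [ 1.23 -0.82 -0.54] rot [ 0.05  0.23 -0.31] gap 0.0353
```

Emit:
move_arm(increments=[0,0,0.005,0,0,0,0,0,0.01,0,0,0,0,0,0.015,0,0,0])

```text
time: 7.17
tool_pos: [0.5325, 0.0057, 0.1653]
orientation: [[0.863, 0.055, 0.503], [0.049, -0.998, 0.025], [0.504, 0.003, -0.864]]
wrist_force: [-22.6, 3.9, 29.9]
finger_gap: 0.0355
grasp_force: 64.4
```

```bash
python3 -c "
from h import *
st()"
```

```text
t 7.17 rack mm [  2.7  23.4 110.4] F rack [-4.5  5.1 37.1] Mtool [ 1.65 -2.12 -0.56] rot [-0.02  0.24 -0.33] gap 0.0355
```

Emit:
move_arm(increments=[0,0,-0.01,0,0,0,0,0,-0.03,0,0,0,0,0,-0.06,0,0,0,0,0,-0.1,0,0,0,0,0,-0.14,0,0,0,0,0,-0.18,0,0,0,0,0,-0.24,0,0,0,0,0,-0.3,0,0,0,0,0,-0.38,0,0,0,0,0,-0.45,0,0,0,0,0,-0.5,0,0,0,0,0,-0.5,0,0,0])

```text
time: 8.17
tool_pos: [0.482, 0.0007, 0.2518]
orientation: [[0.862, 0.049, 0.504], [0.044, -0.999, 0.023], [0.505, 0.003, -0.863]]
wrist_force: [0.8, -0.6, -3.0]
finger_gap: 0.0355
grasp_force: 62.3
```

```bash
python3 -c "
from h import *
st()
snap('top','pics/t3.png');snap('scene','pics/s3.png');st();inc(rk([0,94.4,210]),RT)
x,y,w,h,k=212,145,120,75,6
t=cv2.imread('pics/t3.png');s=cv2.imread('pics/s3.png')
c=cv2.resize(t[145:220,212:332],(800,500),interpolation=cv2.INTER_CUBIC)
c=np.vstack([cv2.resize(t[150:217,220:330],(492,300),interpolation=cv2.INTER_CUBIC),cv2.resize(s[200:295,250:406],(492,300),interpolation=cv2.INTER_CUBIC)])
cv2.imwrite('pics/m3.png',c)"
```

```text
t 8.17 rack mm [  2.   20.9 210.7] F rack [-0.8 -0.7 -3. ] Mtool [-0.06 -0.75  0.02] rot [-0.15  0.3  -0.04] gap 0.0355
t 8.27 rack mm [  0.6  21.4 209.2] F rack [-1.3 -0.1 -2.3] Mtool [-0.06 -0.88 -0.02] rot [-0.07  0.11 -0.05] gap 0.0349
inc [-0.0026 -0.365  -0.0043] [ 0.0011 -0.0019  0.0008] rows 1.8
```

View pics/m3.png

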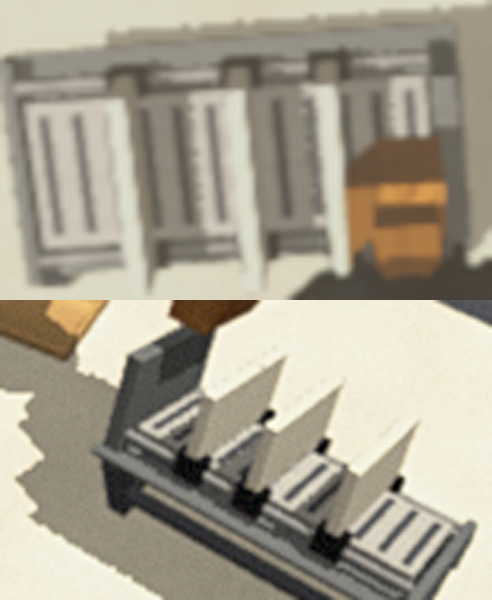

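Divider 1 looks further out than I expected, so I'll measure it from pixel profiles before going on.

```bash
python3 - <<'E' | tail -14
from fit import *
t0=cv2.imread('pics/top0.png',0);t3=cv2.imread('pics/t3.png',0)
for v in(172,180,190):
    print(v,'cols264..306');print(t0[v,264:306].tolist());print(t3[v,264:306].tolist())
R=Rn.from_euler('ZY',[r.x[3],-np.pi/6]).as_matrix()
def pr(x,y): return proj('top',(np.array([[x,y,80.]])/1e3)@R.T+r.x[:3])[0]
for x in (55,25,0): print(x,[pr(x,y).round(1).tolist() for y in(48.3,60.3,56,68,111.6,123.6)])
E
```

```text
handle xy yaw [ 0.4524 -0.2545  0.3806] [[-0.6, -0.0], [-0.0, -0.1], [-0.2, -0.9], [0.4, -0.7], [-0.8, 1.1], [0.8, 0.5], [-0.4, -1.2], [-0.4, -1.4]]
tray [ 0.4741 -0.2669  0.1599] [-0.4 -0.8 -0.1 -0.3  0.5  0.4 -0.   0.5]
172 cols264..306
[195, 194, 192, 192, 193, 193, 203, 216, 217, 215, 188, 134, 130, 134, 135, 134, 123, 107, 110, 124, 134, 135, 135, 136, 132, 132, 169, 194, 197, 204, 213, 217, 216, 201, 165, 137, 135, 135, 125, 104, 96, 118]
[195, 194, 192, 192, 193, 193, 204, 215, 217, 215, 188, 134, 129, 133, 133, 133, 121, 106, 108, 123, 133, 134, 134, 134, 130, 132, 176, 208, 217, 216, 210, 177, 114, 102, 121, 133, 134, 133, 122, 101, 92, 116]
180 cols264..306
[195, 193, 166, 125, 144, 179, 192, 204, 216, 217, 214, 187, 137, 131, 136, 136, 129, 111, 95, 109, 129, 137, 137, 137, 127, 117, 133, 175, 197, 200, 208, 216, 217, 215, 189, 142, 137, 138, 136, 119, 96, 103]
[195, 193, 166, 125, 143, 178, 193, 203, 216, 217, 214, 187, 136, 131, 135, 135, 129, 109, 91, 107, 127, 135, 135, 135, 125, 115, 134, 185, 213, 217, 214, 192, 138, 100, 110, 130, 136, 136, 134, 116, 91, 94]
190 cols264..306
[171, 194, 195, 171, 128, 144, 179, 195, 206, 216, 217, 214, 188, 138, 133, 137, 137, 131, 112, 95, 110, 130, 137, 137, 137, 133, 125, 136, 175, 195, 196, 205, 216, 217, 215, 189, 141, 135, 136, 133, 116, 95]
[170, 193, 195, 170, 126, 143, 179, 194, 206, 216, 217, 214, 187, 136, 131, 136, 135, 128, 109, 90, 107, 127, 135, 136, 135, 131, 122, 138, 189, 214, 216, 213, 184, 111, 85, 83, 86, 86, 84, 85, 86, 90]
55 [[298.2, 171.8], [293.8, 172.1], [295.4, 172.0], [291.0, 172.3], [274.8, 173.5], [270.3, 173.9]]
25 [[299.2, 182.4], [294.8, 182.7], [296.3, 182.6], [291.9, 182.9], [275.9, 184.1], [271.5, 184.5]]
0 [[299.9, 191.1], [295.5, 191.4], [297.1, 191.3], [292.7, 191.6], [276.8, 192.8], [272.4, 193.2]]
```

Edge shift is about 2.8 px, or 7.5 mm, so the gap is now about 56 mm. The earlier impression was only the lit stripe. On to gap 2.

Emit:
move_arm(increments=[-0.003,-0.15,0,0,0,0,-0.003,-0.28,0,0,0,0,-0.003,-0.365,0,0.001,-0.002,0,-0.003,-0.365,0,0.001,-0.002,0,-0.003,-0.365,0,0.001,-0.002,0,-0.003,-0.365,0,0.001,-0.002,0])

```text
time: 8.77
tool_pos: [0.4769, 0.0739, 0.2487]
orientation: [[0.866, 0.051, 0.498], [0.044, -0.999, 0.026], [0.498, -0.001, -0.867]]
wrist_force: [-0.8, 0.0, -2.3]
finger_gap: 0.0351
grasp_force: 62.3
```

```bash
python3 -c "
from h import *
st()"
```

```text
t 8.77 rack mm [ -0.8  94.2 208.7] F rack [-1.8  0.  -1.6] Mtool [-0.02 -0.85 -0.03] rot [ 0.05 -0.12 -0.03] gap 0.0351
```

Emit:
move_arm(increments=[0,0,0.05,0,0,0,0,0,0.1,0,0,0,0,0,0.13,0,0,0,0,0,0.16,0,0,0,0,0,0.19,0,0,0,0,0,0.22,0,0,0,0,0,0.25,0,0,0,0,0,0.25,0,0,0,0,0,0.25,0,0,0])

```text
time: 9.52
tool_pos: [0.5018, 0.0739, 0.2055]
orientation: [[0.866, 0.049, 0.497], [0.043, -0.999, 0.024], [0.498, 0.0, -0.867]]
wrist_force: [1.3, -4.0, -3.5]
finger_gap: 0.0356
grasp_force: 61.7
```

```bash
python3 -c "
from h import *
st()"
```

```text
t 9.52 rack mm [ -0.8  93.  158.9] F rack [-0.8 -4.  -3.6] Mtool [-1.39 -0.78 -0.15] rot [-0.04 -0.14  0.03] gap 0.0356
```

Emit:
move_arm(increments=[0,0.003,0,0,0,0,0,0.006,0,0,0,0,0,0.009,0,0,0,0,0,0.009,0,0,0,0])

```text
time: 9.85
tool_pos: [0.5017, 0.074, 0.2061]
orientation: [[0.865, 0.052, 0.498], [0.045, -0.999, 0.025], [0.499, 0.0, -0.867]]
wrist_force: [0.1, -4.6, -3.0]
finger_gap: 0.0351
grasp_force: 61.8
```

```bash
python3 -c "
from h import *
st()"
```

```text
t 9.85 rack mm [ -0.6  93.1 159.4] F rack [-1.7 -4.6 -2.5] Mtool [-1.26 -1.03 -0.16] rot [ 0.03 -0.07 -0.1 ] gap 0.0351
```

Emit:
move_arm(increments=[0,0.003,0,0,0,0,0,0.005,0,0,0,0,0,0.005,0,0,0,0])

```text
time: 10.1
tool_pos: [0.502, 0.0738, 0.2062]
orientation: [[0.865, 0.052, 0.499], [0.045, -0.999, 0.026], [0.499, -0.0, -0.866]]
wrist_force: [-1.3, -2.7, -2.8]
finger_gap: 0.0351
grasp_force: 62.0
```

```bash
python3 -c "
from h import *
st()"
```

```text
t 10.1 rack mm [ -0.4  92.9 159.4] F rack [-2.6 -2.6 -1.7] Mtool [-0.7  -1.24 -0.07] rot [ 0.09 -0.05 -0.11] gap 0.0351
```

Emit:
move_arm(increments=[0,0.003,0,0,0,0,0,0.005,0,0,0,0,0,0.005,0,0,0,0])

```text
time: 10.35
tool_pos: [0.503, 0.0733, 0.2069]
orientation: [[0.864, 0.053, 0.501], [0.045, -0.999, 0.027], [0.501, -0.001, -0.865]]
wrist_force: [-1.0, -1.0, -2.2]
finger_gap: 0.0353
grasp_force: 62.2
```

```bash
python3 -c "
from h import *
st()"
```

```text
t 10.35 rack mm [  0.9  92.4 159.6] F rack [-2.  -0.9 -1.4] Mtool [-0.03 -0.85 -0.03] rot [ 0.14  0.09 -0.1 ] gap 0.0353
```

Emit:
move_arm(increments=[0,0.003,0,0,0,0,0,0.004,0,0,0,0,0,0.004,0,0,0,0])

```text
time: 10.6
tool_pos: [0.5029, 0.0729, 0.2068]
orientation: [[0.864, 0.053, 0.5], [0.046, -0.999, 0.028], [0.501, -0.001, -0.865]]
wrist_force: [-0.2, 2.9, -1.3]
finger_gap: 0.0352
grasp_force: 62.1
```

```bash
python3 -c "
from h import *
st()"
```

```text
t 10.6 rack mm [  0.7  91.9 159.5] F rack [-0.7  2.9 -1.1] Mtool [ 0.78 -0.86 -0.09] rot [ 0.16  0.07 -0.15] gap 0.0352
```

Emit:
move_arm(increments=[0,-0.005,0.008,0,0,0,0,-0.006,0.016,0,0,0,0,-0.006,0.025,0,0,0,0,-0.006,0.033,0,0,0,0,-0.006,0.04,0,0,0])

```text
time: 11.02
tool_pos: [0.5067, 0.0728, 0.1996]
orientation: [[0.865, 0.052, 0.5], [0.045, -0.999, 0.026], [0.5, 0.0, -0.866]]
wrist_force: [-3.8, -1.1, 5.1]
finger_gap: 0.0352
grasp_force: 62.3
```

```bash
python3 -c "
from h import *
st()"
```

```text
t 11.02 rack mm [  0.4  91.7 151.4] F rack [-0.8 -0.9  6.3] Mtool [ 0.06 -0.8  -0.4 ] rot [ 0.05  0.02 -0.11] gap 0.0352
```

Emit:
move_arm(increments=[0,-0.003,0.01,0,0,0,0,-0.003,0.02,0,0,0,0,-0.003,0.03,0,0,0,0,-0.003,0.04,0,0,0,0,-0.003,0.05,0,0,0])

```text
time: 11.43
tool_pos: [0.511, 0.0733, 0.1902]
orientation: [[0.866, 0.051, 0.498], [0.044, -0.999, 0.025], [0.499, 0.0, -0.867]]
wrist_force: [-2.5, -2.2, 3.6]
finger_gap: 0.0354
grasp_force: 62.4
```

```bash
python3 -c "
from h import *
st()"
```

```text
t 11.43 rack mm [ -0.5  91.9 141.1] F rack [-0.5 -2.1  4.4] Mtool [-0.55 -0.89 -0.27] rot [ 0.03 -0.08 -0.06] gap 0.0354
```

Emit:
move_arm(increments=[0,-0.001,0.01,0,0,0,0,-0.001,0.02,0,0,0,0,-0.001,0.03,0,0,0,0,-0.001,0.04,0,0,0,0,-0.001,0.05,0,0,0,0,-0.001,0.06,0,0,0])

```text
time: 11.93
tool_pos: [0.5168, 0.0737, 0.1797]
orientation: [[0.866, 0.051, 0.498], [0.044, -0.999, 0.025], [0.498, 0.0, -0.867]]
wrist_force: [-3.1, -4.7, 3.0]
finger_gap: 0.0353
grasp_force: 62.3
```

```bash
python3 -c "
from h import *
st()"
```

```text
t 11.93 rack mm [ -0.8  92.1 129. ] F rack [-1.4 -4.5  4.3] Mtool [-0.94 -1.06 -0.2 ] rot [ 0.02 -0.1  -0.05] gap 0.0353
```

Emit:
move_arm(increments=[0,0,0.01,0,0,0,0,0,0.02,0,0,0,0,0,0.03,0,0,0,0,0,0.04,0,0,0])

```text
time: 12.27
tool_pos: [0.5208, 0.0739, 0.1727]
orientation: [[0.866, 0.051, 0.498], [0.044, -0.999, 0.025], [0.498, 0.0, -0.867]]
wrist_force: [-0.4, -4.6, -0.6]
finger_gap: 0.0351
grasp_force: 62.0
```

```bash
python3 -c "
from h import *
st()"
```

```text
t 12.27 rack mm [ -0.8  92.1 121. ] F rack [-0.8 -4.5 -0.2] Mtool [-1.   -0.91 -0.23] rot [ 0.02 -0.1  -0.05] gap 0.0351
```

Emit:
move_arm(increments=[0,0.003,0.01,0,0,0,0,0.003,0.02,0,0,0,0,0.003,0.03,0,0,0,0,0.003,0.04,0,0,0])

```text
time: 12.6
tool_pos: [0.525, 0.074, 0.166]
orientation: [[0.865, 0.052, 0.498], [0.045, -0.999, 0.026], [0.499, -0.0, -0.867]]
wrist_force: [-1.2, -4.8, 0.7]
finger_gap: 0.0352
grasp_force: 62.0
```

```bash
python3 -c "
from h import *
st()"
```

```text
t 12.6 rack mm [ -0.5  92.  113.1] F rack [-0.9 -4.7  1.4] Mtool [-0.85 -1.02 -0.2 ] rot [ 0.05 -0.06 -0.09] gap 0.0352
```

Emit:
move_arm(increments=[0,0.002,0.005,0,0,0,0,0.002,0.01,0,0,0,0,0.002,0.014,0,0,0,0,0.002,0.014,0,0,0])

```text
time: 12.93
tool_pos: [0.526, 0.0742, 0.1642]
orientation: [[0.866, 0.052, 0.498], [0.045, -0.999, 0.024], [0.499, 0.001, -0.867]]
wrist_force: [-16.6, -3.4, 18.0]
finger_gap: 0.0353
grasp_force: 65.1
```

```bash
python3 -c "
from h import *
st()"
```

```text
t 12.93 rack mm [ -0.5  92.1 111. ] F rack [-5.5 -2.6 23.9] Mtool [-0.8  -1.8  -0.12] rot [-0.03 -0.09 -0.12] gap 0.0353
```

Emit:
move_arm(increments=[0,0,-0.01,0,0,0,0,0,-0.03,0,0,0,0,0,-0.06,0,0,0,0,0,-0.1,0,0,0,0,0,-0.14,0,0,0,0,0,-0.18,0,0,0,0,0,-0.23,0,0,0,0,0,-0.29,0,0,0,0,0,-0.36,0,0,0,0,0,-0.43,0,0,0,0,0,-0.5,0,0,0,0,0,-0.5,0,0,0,0,0,-0.5,0,0,0])

```text
time: 14.02
tool_pos: [0.4773, 0.0723, 0.2512]
orientation: [[0.864, 0.053, 0.501], [0.046, -0.999, 0.027], [0.502, 0.0, -0.865]]
wrist_force: [0.1, 0.6, -2.6]
finger_gap: 0.0353
grasp_force: 62.3
```

```bash
python3 - <<'E' | tail -9
from fit import *
from h import *
st();snap('top','pics/t4.png');st();inc(rk([0,162.6,205]),RT)
t4=cv2.imread('pics/t4.png',0);t0=cv2.imread('pics/top0.png',0)
def pr(x,y): return proj('top',(np.array([[x,y,80.]])/1e3)@R.T+r.x[:3])[0]
R=Rn.from_euler('ZY',[r.x[3],-np.pi/6]).as_matrix()
for v in (172,180): print(v,t4[v,238:300].tolist())
for x in(55,30): print([pr(x,y).round(1).tolist() for y in(56,68,124,136,183.6,195.6)])
E
```

```text
handle xy yaw [ 0.4524 -0.2545  0.3806] [[-0.6, -0.0], [-0.0, -0.1], [-0.2, -0.9], [0.4, -0.7], [-0.8, 1.1], [0.8, 0.5], [-0.4, -1.2], [-0.4, -1.4]]
tray [ 0.4741 -0.2669  0.1599] [-0.4 -0.8 -0.1 -0.3  0.5  0.4 -0.   0.5]
t 14.02 rack mm [  0.7  92.7 210.7] F rack [-1.2  0.6 -2.3] Mtool [ 0.04 -0.92  0.03] rot [ 0.09  0.12 -0.16] gap 0.0353
t 14.07 rack mm [ -0.1  92.5 210.2] F rack [-1.  -0.6 -1.1] Mtool [ 0.01 -0.83  0.04] rot [ 0.1   0.   -0.14] gap 0.0351
inc [ 0.0013 -0.3507  0.0266] [-0.0017 -0.      0.0024] rows 1.7
172 [164, 166, 174, 180, 181, 182, 184, 191, 196, 175, 134, 124, 122, 123, 127, 131, 131, 134, 133, 132, 131, 131, 132, 137, 169, 191, 193, 204, 215, 216, 214, 186, 132, 126, 127, 120, 116, 124, 131, 133, 132, 132, 120, 104, 114, 165, 193, 195, 194, 181, 150, 130, 164, 201, 216, 217, 214, 186, 121, 102, 120, 132]
180 [143, 180, 196, 197, 196, 185, 195, 215, 217, 215, 189, 136, 122, 113, 97, 101, 121, 132, 133, 132, 122, 99, 90, 113, 137, 172, 194, 191, 188, 203, 215, 213, 186, 133, 127, 119, 98, 91, 114, 132, 134, 133, 127, 107, 90, 117, 170, 195, 198, 196, 175, 133, 129, 161, 179, 183, 196, 189, 143, 102, 110, 129]
[[295.4, 172.0], [291.0, 172.3], [270.2, 173.9], [265.7, 174.2], [248.0, 175.5], [243.6, 175.9]]
[[296.2, 180.9], [291.8, 181.2], [271.1, 182.7], [266.7, 183.1], [249.1, 184.4], [244.7, 184.7]]
```

```bash
cat > edge.py <<'E'
from fit import *
R=Rn.from_euler('ZY',[r.x[3],-np.pi/6]).as_matrix()
def top(x,y): return proj('top',(np.array([[x,y,80.]])/1e3)@R.T+r.x[:3])[0]
def meas(im,y0,side=0,xs=np.arange(0,62,2)):
    # sub-pixel offset (mm along row) of falling edge on -y side (side 0) near face y0
    im=cv2.imread(im)[:,:,2].astype(np.float32); o=[]
    d=np.arange(-6,6,.1)
    for x in xs:
        m=np.array([top(x,y0+t) for t in d],np.float32)
        p=cv2.remap(im,m[:,0][None],m[:,1][None],cv2.INTER_CUBIC)[0]
        g=np.gradient(cv2.GaussianBlur(p[None],(1,1),0)[0]); 
        k=np.argmax(g)
        if 3<k<len(d)-4: w=np.clip(g[max(0,k-20):k+21],0,None); o.append((w*d[max(0,k-20):k+21]).sum()/w.sum())
    return np.median(o).round(2),np.std(o).round(2),len(o)
E
python3 - <<'E' | tail -9
from edge import *
for f,ys in(('pics/top0.png',(48.3,111.6,183.6)),('pics/t3.png',(56,111.6,183.6)),('pics/t4.png',(56,124,183.6))):
    for y in ys: print(f,y,meas(f,y))
E
```

```text
pics/top0.png 48.3 (np.float64(1.42), np.float64(0.61), 31)
pics/top0.png 111.6 (np.float64(1.12), np.float64(0.57), 31)
pics/top0.png 183.6 (np.float64(0.22), np.float64(0.59), 31)
pics/t3.png 56 (np.float64(0.85), np.float64(0.63), 31)
pics/t3.png 111.6 (np.float64(1.11), np.float64(0.57), 31)
pics/t3.png 183.6 (np.float64(0.21), np.float64(0.58), 31)
pics/t4.png 56 (np.float64(0.1), np.float64(0.52), 31)
pics/t4.png 124 (np.float64(2.17), np.float64(1.12), 29)
pics/t4.png 183.6 (np.float64(0.2), np.float64(0.59), 31)
```

Gap 2 may be slightly off, but shadows disturb the top view. I'll move over gap 3 and take a wrist picture from close range.

Emit:
move_arm(increments=[0.001,-0.15,-0.05,0,0,0,0.001,-0.28,-0.1,0,0,0,0.001,-0.35,-0.1,-0.002,0,0.002,0.001,-0.35,-0.1,-0.002,0,0.002,0.001,-0.35,-0.1,-0.002,0,0.002,0.001,-0.35,-0.1,-0.002,0,0.002])

```text
time: 14.57
tool_pos: [0.463, 0.1397, 0.2669]
orientation: [[0.866, 0.048, 0.497], [0.042, -0.999, 0.024], [0.498, 0.0, -0.867]]
wrist_force: [0.2, 0.1, -2.6]
finger_gap: 0.0353
grasp_force: 62.3
```

```bash
python3 -c "
from h import *
st()
c=snap('wrist','pics/w5.png');snap('top','pics/t5.png');st()
a=cv2.imread('pics/w5.png')[60:310,200:600]
cv2.imwrite('pics/w5c.png',cv2.resize(a,None,fx=2,fy=2,interpolation=cv2.INTER_CUBIC))"
python3 - <<'E' | tail -3
from edge import *
for y in(56,126,183.6): print(y,meas('pics/t5.png',y))
E
```

```text
t 14.57 rack mm [ -0.9 160.7 229.8] F rack [-1.1  0.1 -2.4] Mtool [-0.02 -0.81 -0.01] rot [-0.06 -0.15  0.09] gap 0.0353
t 14.67 rack mm [ -0.7 160.4 229.9] F rack [-1.4 -0.1 -2.8] Mtool [-0.03 -0.81  0.  ] rot [-0.07 -0.13  0.15] gap 0.0355
56 (np.float64(0.08), np.float64(0.5), 31)
126 (np.float64(0.34), np.float64(0.66), 31)
183.6 (np.float64(0.59), np.float64(1.5), 30)
```

View pics/w5c.png

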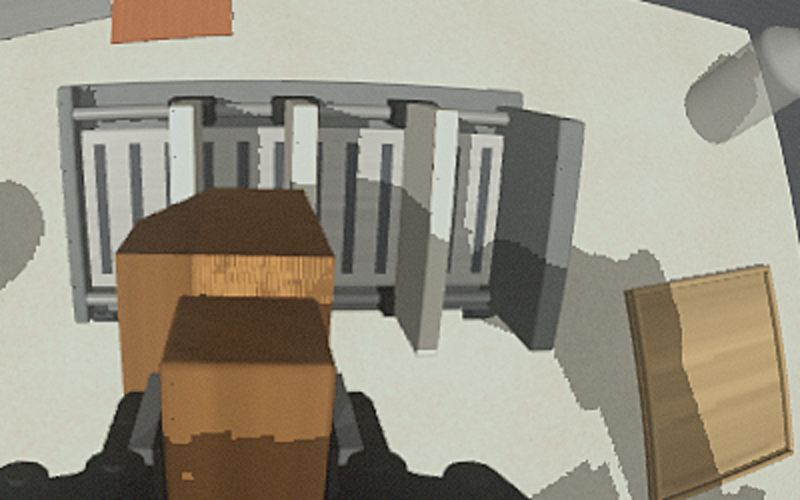

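Run:
```python
from h import *
c=np.load('pics/w5.png.npz')
K,T=c['K'],c['T']
def ray(cu,cv):
    u,v=200+cu/2,60+cv/2
    d=np.array([u-K[0,2],v-K[1,2]]);r=np.linalg.norm(d);th=r/K[0,0]
    k=T[:3,:3]@np.r_[d/r*np.sin(th),np.cos(th)];o=RR.T@(T[:3,3]-RS);k=RR.T@k
    return (o+k*(.08-o[2])/k[2])*1e3
for n,p in dict(ck_out=(583,121),ck_in=(556,118),d1in=(458,111),d1out=(436,110),d2in=(318,104),d2out=(290,103),d3in=(202,103),d3out=(169,104)).items(): print(n,ray(*p).round(1))
im=cv2.imread('pics/w5.png',0)
for v in (114,117,120,124): print(v,im[v,340:365].tolist(),im[v,412:434].tolist(),im[v,470:496].tolist())
```

```text
ck_out [ 67.8 -15.2  80. ]
ck_in [68.   1.6 80. ]
d1in [67.7 56.8 80. ]
d1out [67.6 68.2 80. ]
d2in [ 68.4 126.2  80. ]
d2out [ 68.6 139.4  80. ]
d3in [ 68.7 180.6  80. ]
d3out [ 68.5 196.2  80. ]
114 [54, 52, 91, 134, 141, 135, 156, 220, 213, 211, 211, 210, 212, 211, 212, 212, 214, 218, 198, 62, 111, 108, 106, 105, 101] [142, 141, 138, 130, 122, 118, 116, 121, 104, 101, 105, 109, 108, 114, 114, 119, 123, 124, 128, 129, 130, 134] [204, 201, 204, 199, 199, 198, 202, 199, 197, 200, 200, 201, 200, 200, 200, 198, 201, 201, 205, 201, 201, 203, 202, 203, 201, 200]
117 [59, 56, 118, 135, 139, 133, 151, 216, 210, 207, 206, 204, 205, 205, 208, 208, 207, 208, 190, 58, 90, 95, 94, 95, 93] [138, 135, 139, 140, 138, 123, 206, 210, 206, 206, 207, 207, 207, 208, 208, 212, 210, 163, 164, 164, 164, 163] [66, 60, 58, 52, 56, 105, 139, 146, 178, 184, 198, 202, 205, 210, 205, 204, 204, 203, 201, 205, 205, 201, 200, 205, 205, 199]
120 [63, 47, 113, 134, 141, 136, 159, 214, 209, 208, 206, 206, 204, 209, 205, 208, 210, 207, 190, 61, 84, 93, 91, 86, 91] [138, 136, 138, 136, 135, 136, 197, 209, 209, 205, 208, 207, 204, 206, 206, 211, 220, 100, 81, 97, 97, 106] [87, 85, 88, 89, 85, 85, 85, 87, 85, 87, 113, 122, 120, 120, 113, 116, 108, 111, 119, 144, 157, 202, 205, 204, 201, 203]
124 [181, 181, 147, 137, 135, 140, 166, 210, 208, 208, 206, 206, 205, 209, 205, 206, 209, 208, 191, 117, 123, 127, 123, 124, 124] [139, 137, 139, 137, 132, 167, 201, 210, 207, 206, 205, 204, 206, 206, 207, 212, 188, 117, 82, 87, 89, 83] [86, 82, 86, 85, 83, 86, 89, 83, 81, 90, 127, 136, 138, 138, 142, 137, 141, 139, 137, 140, 137, 121, 168, 205, 202, 202]
```

Both views agree: gap 1 is about 56 mm, but gap 2 is about 58 mm because the spacer had drifted off divider 1. To mend it I'll push divider 2 back about 4 mm from the gap 3 side, then re-set gap 2 with the straight face touching divider 1.

```bash
python3 -c "
from h import *
inc(rk([0,164.3,162]),RT)"
```

```text
inc [ 0.0041 -0.0202  0.3396] [ 0.0012  0.0022 -0.0024] rows 1.6
```

Emit:
move_arm(increments=[0.004,-0.02,0,0.001,0.002,-0.002,0.004,-0.02,0.08,0.001,0.002,-0.002,0.004,-0.02,0.16,0.001,0.002,-0.002,0.004,-0.02,0.22,0.001,0.002,-0.002,0.004,-0.02,0.27,0.001,0.002,-0.002,0.004,-0.02,0.31,0.001,0.002,-0.002,0.004,-0.02,0.34,0.001,0.002,-0.002,0.004,-0.02,0.34,0.001,0.002,-0.002])

```text
time: 15.33
tool_pos: [0.4976, 0.1448, 0.2085]
orientation: [[0.865, 0.05, 0.499], [0.043, -0.999, 0.025], [0.5, 0.0, -0.866]]
wrist_force: [0.1, -2.0, -1.8]
finger_gap: 0.0353
grasp_force: 62.1
```

```bash
python3 -c "
from h import *
st()"
```

```text
t 15.33 rack mm [  0.1 164.  161.9] F rack [-0.9 -2.  -1.5] Mtool [-0.64 -0.86 -0.08] rot [-0.02 -0.03  0.01] gap 0.0353
```

Emit:
move_arm(increments=[0,0.006,0,0,0,0,0,0.012,0,0,0,0,0,0.017,0,0,0,0,0,0.022,0,0,0,0,0,0.022,0,0,0,0])

```text
time: 15.75
tool_pos: [0.498, 0.142, 0.2098]
orientation: [[0.864, 0.052, 0.501], [0.045, -0.999, 0.025], [0.502, 0.001, -0.865]]
wrist_force: [-0.3, 0.8, -1.9]
finger_gap: 0.0354
grasp_force: 62.2
```

```bash
python3 -c "
from h import *
st()"
```

```text
t 15.75 rack mm [  1.  161.3 162.9] F rack [-1.1  0.9 -1.5] Mtool [-0.01 -0.81 -0.04] rot [-0.    0.13 -0.11] gap 0.0354
```

Emit:
move_arm(increments=[0,0.006,0,0,0,0,0,0.012,0,0,0,0,0,0.017,0,0,0,0,0,0.022,0,0,0,0,0,0.025,0,0,0,0,0,0.025,0,0,0,0])

```text
time: 16.25
tool_pos: [0.4981, 0.1392, 0.2098]
orientation: [[0.864, 0.055, 0.501], [0.047, -0.999, 0.028], [0.502, -0.001, -0.865]]
wrist_force: [-2.6, 4.0, -1.4]
finger_gap: 0.0353
grasp_force: 62.2
```

```bash
python3 -c "
from h import *
st()"
```

```text
t 16.25 rack mm [  1.  158.4 162.9] F rack [-2.8  4.2  0. ] Mtool [ 1.4  -1.18 -0.09] rot [ 0.17  0.14 -0.21] gap 0.0353
```

Emit:
move_arm(increments=[0,0.004,0,0,0,0,0,0.008,0,0,0,0,0,0.01,0,0,0,0,0,0.01,0,0,0,0])

```text
time: 16.58
tool_pos: [0.4982, 0.1372, 0.2098]
orientation: [[0.864, 0.055, 0.501], [0.047, -0.999, 0.028], [0.502, -0.001, -0.865]]
wrist_force: [-2.9, 4.7, -0.7]
finger_gap: 0.0354
grasp_force: 62.2
```

```bash
python3 -c "
from h import *
st()"
```

```text
t 16.58 rack mm [  1.  156.4 162.9] F rack [-2.7  4.9  0.7] Mtool [ 1.39 -1.16 -0.09] rot [ 0.17  0.13 -0.21] gap 0.0354
```

Emit:
move_arm(increments=[0,-0.008,0,0,0,0,0,-0.012,-0.03,0,0,0,0,-0.012,-0.08,0,0,0,0,-0.012,-0.15,0,0,0,0,-0.012,-0.21,0,0,0,0,0.1,-0.22,0,0,0,0,0.2,-0.22,0,0,0,0,0.28,-0.22,0,0,0,0,0.31,-0.22,0,0,0,0,0.31,-0.22,0,0,0,0,0.31,-0.22,0,0,0])

```text
time: 17.5
tool_pos: [0.4794, 0.0722, 0.2476]
orientation: [[0.864, 0.051, 0.501], [0.045, -0.999, 0.025], [0.501, 0.0, -0.865]]
wrist_force: [-0.1, 0.2, -1.1]
finger_gap: 0.035
grasp_force: 62.3
```

```bash
python3 -c "
from h import *
st();inc(rk([0,94.5,160]),RT)"
```

```text
t 17.5 rack mm [  0.7  92.5 206.6] F rack [-0.6  0.2 -0.9] Mtool [ 0.08 -0.8   0.01] rot [ 0.02  0.08 -0.08] gap 0.035
inc [-0.004  -0.0101  0.2328] [-0.0003 -0.0013  0.0013] rows 1.1
```

Emit:
move_arm(increments=[-0.004,-0.01,0,0,-0.001,0.001,-0.004,-0.01,0.04,0,-0.001,0.001,-0.004,-0.01,0.09,0,-0.001,0.001,-0.004,-0.01,0.14,0,-0.001,0.001,-0.004,-0.01,0.18,0,-0.001,0.001,-0.004,-0.01,0.22,0,-0.001,0.001,-0.004,-0.01,0.26,0,-0.001,0.001,-0.004,-0.01,0.3,0,-0.001,0.001,-0.004,-0.01,0.3,0,-0.001,0.001])

```text
time: 18.25
tool_pos: [0.5084, 0.0763, 0.194]
orientation: [[0.866, 0.052, 0.498], [0.044, -0.999, 0.028], [0.499, -0.002, -0.867]]
wrist_force: [-0.1, -0.2, -2.4]
finger_gap: 0.0351
grasp_force: 62.3
```

```bash
python3 -c "
from h import *
st()"
```

```text
t 18.25 rack mm [ -0.7  95.1 145.6] F rack [-1.3 -0.2 -2. ] Mtool [ 0.   -0.87 -0.  ] rot [ 0.15 -0.08 -0.06] gap 0.0351
```

Emit:
move_arm(increments=[0,0.003,0,0,0,0,0,0.006,0,0,0,0,0,0.009,0,0,0,0,0,0.012,0,0,0,0,0,0.012,0,0,0,0])

```text
time: 18.67
tool_pos: [0.5089, 0.0732, 0.1958]
orientation: [[0.864, 0.051, 0.501], [0.044, -0.999, 0.025], [0.501, 0.001, -0.865]]
wrist_force: [-0.2, 0.3, -2.2]
finger_gap: 0.0355
grasp_force: 62.2
```

```bash
python3 -c "
from h import *
st()"
```

```text
t 18.67 rack mm [  0.5  92.  146.9] F rack [-1.3  0.3 -1.8] Mtool [ 0.24 -0.85  0.01] rot [-0.    0.09 -0.06] gap 0.0355
```

Emit:
move_arm(increments=[0,0.002,0,0,0,0,0,0.004,0,0,0,0,0,0.004,0,0,0,0])

```text
time: 18.92
tool_pos: [0.509, 0.073, 0.1956]
orientation: [[0.864, 0.052, 0.5], [0.045, -0.999, 0.026], [0.501, 0.0, -0.865]]
wrist_force: [-0.4, 2.4, -1.9]
finger_gap: 0.0353
grasp_force: 62.2
```

```bash
python3 -c "
from h import *
st()"
```

```text
t 18.92 rack mm [  0.4  91.7 146.8] F rack [-1.2  2.4 -1.5] Mtool [ 0.71 -0.9  -0.09] rot [ 0.05  0.08 -0.09] gap 0.0353
```

Emit:
move_arm(increments=[0,0,0.015,0,0,0,0,0,0.03,0,0,0,0,0,0.05,0,0,0,0,0,0.07,0,0,0,0,0,0.09,0,0,0,0,0,0.09,0,0,0])

```text
time: 19.42
tool_pos: [0.5185, 0.0726, 0.1799]
orientation: [[0.864, 0.052, 0.501], [0.045, -0.999, 0.026], [0.501, 0.0, -0.865]]
wrist_force: [2.6, -0.8, -2.7]
finger_gap: 0.0352
grasp_force: 61.4
```

```bash
python3 -c "
from h import *
st()"
```

```text
t 19.42 rack mm [  0.7  90.9 128.4] F rack [ 0.9 -1.  -3.7] Mtool [ 0.08 -0.51 -0.3 ] rot [ 0.04  0.08 -0.1 ] gap 0.0352
```

Divider 1 was probably nudged about 0.5 mm towards the cheek during that descent. I'll withdraw, re-seat gap 1 (which only pushes divider 1 out to the exact width), then redo gap 2 with the arm biased away from divider 1.

Emit:
move_arm(increments=[0,0,-0.04,0,0,0,0,0,-0.1,0,0,0,0,0,-0.17,0,0,0,0,0,-0.25,0,0,0,0,0,-0.33,0,0,0,0,0,-0.38,0,0,0,0,0.1,-0.38,0,0,0,0,0.2,-0.38,0,0,0,0,0.28,-0.38,0,0,0,0,0.32,-0.38,0,0,0,0,0.32,-0.38,0,0,0,0,0.32,-0.38,0,0,0])

```text
time: 20.42
tool_pos: [0.4828, 0.0066, 0.2454]
orientation: [[0.865, 0.049, 0.5], [0.042, -0.999, 0.025], [0.5, -0.001, -0.866]]
wrist_force: [-0.1, 0.2, -2.5]
finger_gap: 0.0354
grasp_force: 62.3
```

```bash
python3 -c "
from h import *
st();inc(rk([0,26,140]),RT)"
```

```text
t 20.42 rack mm [ -0.2  26.7 204.7] F rack [-1.3  0.2 -2.1] Mtool [ 0.03 -0.78  0.05] rot [0.01 0.01 0.04] gap 0.0354
inc [0.0011 0.0038 0.3233] [-0.0001 -0.0001 -0.0007] rows 1.6
```

Emit:
move_arm(increments=[0,0.004,0.05,0,0,0,0,0.004,0.1,0,0,0,0,0.004,0.15,0,0,0,0,0.004,0.2,0,0,0,0,0.004,0.25,0,0,0,0,0.004,0.29,0,0,0,0,0.004,0.32,0,0,0,0,0.01,0.32,0,0,0,0,0.018,0.32,0,0,0,0,0.026,0.32,0,0,0,0,0.026,0.32,0,0,0])

```text
time: 21.33
tool_pos: [0.5151, 0.0048, 0.1903]
orientation: [[0.865, 0.053, 0.5], [0.045, -0.999, 0.027], [0.5, -0.0, -0.866]]
wrist_force: [0.8, 5.2, -4.2]
finger_gap: 0.0356
grasp_force: 61.7
```

```bash
python3 -c "
from h import *
st()"
```

```text
t 21.33 rack mm [  0.1  23.4 140.8] F rack [-1.1  5.2 -4.2] Mtool [ 1.25 -0.99 -0.12] rot [ 0.1   0.02 -0.13] gap 0.0356
```

Emit:
move_arm(increments=[0,0,0.02,0,0,0,0,0,0.035,0,0,0,0,0,0.05,0,0,0,0,0,0.065,0,0,0,0,0,0.08,0,0,0,0,0,0.095,0,0,0,0,0,0.11,0,0,0,0,0,0.12,0,0,0,0,0,0.12,0,0,0])

```text
time: 22.08
tool_pos: [0.5283, 0.0054, 0.1704]
orientation: [[0.863, 0.055, 0.502], [0.048, -0.999, 0.026], [0.503, 0.001, -0.864]]
wrist_force: [0.7, 4.6, -3.4]
finger_gap: 0.0352
grasp_force: 61.1
```

```bash
python3 -c "
from h import *
st()"
```

```text
t 22.08 rack mm [  1.6  23.3 117. ] F rack [-0.9  4.6 -3.4] Mtool [ 1.1  -0.6  -0.54] rot [ 0.07  0.19 -0.28] gap 0.0352
```

Emit:
move_arm(increments=[0,0,0.012,0,0,0,0,0,0.024,0,0,0,0,0,0.03,0,0,0,0,0,0.034,0,0,0,0,0,0.034,0,0,0])

```text
time: 22.5
tool_pos: [0.532, 0.0057, 0.1657]
orientation: [[0.863, 0.054, 0.503], [0.048, -0.999, 0.025], [0.503, 0.002, -0.864]]
wrist_force: [-12.7, 3.8, 15.6]
finger_gap: 0.0355
grasp_force: 63.8
```

```bash
python3 -c "
from h import *
st()"
```

```text
t 22.5 rack mm [  2.4  23.4 111.1] F rack [-3.   4.4 19.7] Mtool [ 1.56 -1.53 -0.56] rot [ 0.01  0.22 -0.28] gap 0.0355
```

Emit:
move_arm(increments=[0,0,-0.01,0,0,0,0,0,-0.03,0,0,0,0,0,-0.06,0,0,0,0,0,-0.1,0,0,0,0,0,-0.15,0,0,0,0,0,-0.2,0,0,0,0,0,-0.27,0,0,0,0,0,-0.34,0,0,0,0,0,-0.41,0,0,0,0,0,-0.46,0,0,0,-0.008,-0.1,-0.48,0,-0.003,0.004,-0.008,-0.2,-0.48,0,-0.003,0.004,-0.008,-0.3,-0.48,0,-0.003,0.004,-0.008,-0.365,-0.48,0,-0.003,0.004,-0.008,-0.365,-0.48,0,-0.003,0.004,-0.008,-0.365,-0.48,0,-0.003,0.004])

```text
time: 23.83
tool_pos: [0.4777, 0.0741, 0.2462]
orientation: [[0.866, 0.047, 0.498], [0.04, -0.999, 0.024], [0.499, -0.001, -0.867]]
wrist_force: [0.1, -0.2, -2.6]
finger_gap: 0.0353
grasp_force: 62.5
```

```bash
python3 - <<'E' | tail -4
from edge import *
from h import *
st();snap('top','pics/t6.png')
for y in(56,121.5): print(y,meas('pics/t6.png',y))
inc(rk([0,94,146]),RT)
E
```

```text
t 23.83 rack mm [ -1.3  94.4 206.2] F rack [-1.2 -0.2 -2.3] Mtool [ 0.05 -0.85 -0.01] rot [-0.05 -0.1   0.17] gap 0.0353
56 (np.float64(0.47), np.float64(0.49), 31)
121.5 (np.float64(1.21), np.float64(1.27), 30)
inc [ 0.0082 -0.0022  0.3001] [ 0.0011  0.0021 -0.0043] rows 1.4
```

Emit:
move_arm(increments=[0.008,0,0.05,0.001,0.002,-0.004,0.008,0,0.1,0.001,0.002,-0.004,0.008,0,0.15,0.001,0.002,-0.004,0.008,0,0.2,0.001,0.002,-0.004,0.008,0,0.24,0.001,0.002,-0.004,0.008,0,0.28,0.001,0.002,-0.004,0.008,0.003,0.3,0.001,0.002,-0.004,0.008,0.006,0.3,0.001,0.002,-0.004,0.008,0.007,0.3,0.001,0.002,-0.004,0.008,0.007,0.3,0.001,0.002,-0.004])

```text
time: 24.72
tool_pos: [0.5088, 0.0737, 0.1945]
orientation: [[0.865, 0.049, 0.499], [0.042, -0.999, 0.025], [0.499, -0.001, -0.866]]
wrist_force: [-0.9, 1.1, -1.4]
finger_gap: 0.0353
grasp_force: 62.4
```

```bash
python3 -c "
from h import *
st()"
```

```text
t 24.72 rack mm [ -0.2  92.5 145.9] F rack [-1.5  1.1 -0.8] Mtool [ 0.05 -0.91 -0.06] rot [ 0.02 -0.05  0.04] gap 0.0353
```

Emit:
move_arm(increments=[0,0,0.02,0,0,0,0,0.001,0.04,0,0,0,0,0.001,0.06,0,0,0,0,0.001,0.08,0,0,0,0,0.001,0.095,0,0,0,0,0.001,0.105,0,0,0,0,0.001,0.11,0,0,0])

```text
time: 25.3
tool_pos: [0.5205, 0.0741, 0.1759]
orientation: [[0.865, 0.051, 0.5], [0.044, -0.999, 0.024], [0.5, 0.001, -0.866]]
wrist_force: [-3.4, -1.8, 3.8]
finger_gap: 0.035
grasp_force: 62.5
```

```bash
python3 -c "
from h import *
st()"
```

```text
t 25.3 rack mm [  0.6  92.2 124. ] F rack [-1.1 -1.6  5. ] Mtool [-0.21 -0.97 -0.35] rot [-0.03  0.01 -0.07] gap 0.035
```

Emit:
move_arm(increments=[0,0,0.01,0,0,0,0,0,0.018,0,0,0,0,0,0.026,0,0,0])

```text
time: 25.55
tool_pos: [0.5229, 0.0742, 0.1714]
orientation: [[0.865, 0.05, 0.5], [0.044, -0.999, 0.024], [0.5, 0.001, -0.866]]
wrist_force: [-1.8, -1.3, 1.1]
finger_gap: 0.0352
grasp_force: 62.2
```

```bash
python3 -c "
from h import *
st()"
```

```text
t 25.55 rack mm [  0.4  92.3 118.8] F rack [-1.1 -1.2  1.8] Mtool [-0.27 -0.81 -0.34] rot [-0.04  0.02 -0.06] gap 0.0352
```

Emit:
move_arm(increments=[0,0,0.01,0,0,0,0,0,0.02,0,0,0,0,0,0.028,0,0,0,0,0,0.028,0,0,0])

```text
time: 25.88
tool_pos: [0.5255, 0.0744, 0.1661]
orientation: [[0.865, 0.05, 0.499], [0.044, -0.999, 0.025], [0.5, 0.0, -0.866]]
wrist_force: [1.8, -1.8, -3.9]
finger_gap: 0.035
grasp_force: 61.6
```

```bash
python3 -c "
from h import *
st()"
```

```text
t 25.88 rack mm [  0.   92.4 112.9] F rack [-0.4 -1.8 -4.3] Mtool [-0.61 -0.53 -0.27] rot [ 0.01 -0.03 -0.02] gap 0.035
```

Emit:
move_arm(increments=[0,0,0.006,0,0,0,0,0,0.012,0,0,0,0,0,0.015,0,0,0,0,0,0.015,0,0,0])

```text
time: 26.22
tool_pos: [0.5267, 0.0747, 0.1642]
orientation: [[0.866, 0.049, 0.498], [0.044, -0.999, 0.022], [0.499, 0.003, -0.867]]
wrist_force: [-19.8, -5.3, 24.5]
finger_gap: 0.035
grasp_force: 66.0
```

```bash
python3 -c "
from h import *
st()"
```

```text
t 26.22 rack mm [  0.1  92.5 110.7] F rack [-5.1 -4.3 31.2] Mtool [-0.77 -1.71 -0.17] rot [-0.15 -0.07 -0.04] gap 0.035
```

Emit:
move_arm(increments=[0,0.003,-0.01,0,0,0,0,0.003,-0.03,0,0,0,0,0.003,-0.06,0,0,0,0,0.003,-0.1,0,0,0,0,0.003,-0.15,0,0,0,0,0.003,-0.2,0,0,0,0,0,-0.27,0,0,0,0,0,-0.34,0,0,0,0,0,-0.41,0,0,0,0,0,-0.46,0,0,0,0,-0.1,-0.48,0.001,0,0,0,-0.2,-0.48,0.001,0,0,0,-0.3,-0.48,0.001,0,0,0,-0.36,-0.48,0.001,0,0,0,-0.36,-0.48,0.001,0,0,0,-0.36,-0.48,0.001,0,0])

```text
time: 27.55
tool_pos: [0.475, 0.1453, 0.2466]
orientation: [[0.865, 0.053, 0.499], [0.045, -0.999, 0.027], [0.5, -0.001, -0.866]]
wrist_force: [0.1, -0.9, -2.4]
finger_gap: 0.0348
grasp_force: 62.5
```

```bash
python3 - <<'E' | tail -5
from edge import *
from h import *
st();snap('top','pics/t7.png');c=snap('wrist','pics/w7.png')
for y in(56,124.5): print(y,meas('pics/t7.png',y))
im=cv2.imread('pics/w7.png',0)
for v in (118,124): print(v,im[v,336:365].tolist(),im[v,410:434].tolist())
E
```

```text
t 27.55 rack mm [ -0.4 165.6 206.1] F rack [-1.2 -0.9 -2.1] Mtool [ 0.   -0.81 -0.02] rot [ 0.14 -0.03 -0.1 ] gap 0.0348
56 (np.float64(0.47), np.float64(0.47), 31)
124.5 (np.float64(2.14), np.float64(0.59), 30)
118 [153, 152, 154, 152, 124, 41, 56, 63, 64, 63, 61, 59, 138, 142, 136, 135, 149, 199, 210, 209, 208, 206, 207, 208, 207, 208, 206, 206, 210] [59, 62, 88, 131, 142, 141, 137, 138, 141, 135, 142, 136, 137, 140, 140, 142, 142, 141, 143, 138, 140, 165, 162, 162]
124 [77, 82, 79, 81, 77, 52, 44, 50, 55, 50, 56, 50, 134, 141, 138, 136, 144, 209, 210, 207, 206, 206, 207, 206, 206, 206, 206, 205, 209] [59, 62, 75, 147, 142, 140, 138, 139, 137, 139, 137, 136, 138, 137, 140, 142, 138, 137, 136, 110, 194, 211, 205, 207]
```

Divider 1 hasn't moved. By arm and camera, gap 2 is now 56.5 to 57 mm. I'll descend into gap 3 and touch divider 2, which should give contact at y≈159.4 by reference to the cheek.

Emit:
move_arm(increments=[0.002,0.012,0,-0.001,0,0.001,0.002,0.012,0.05,-0.001,0,0.001,0.002,0.012,0.1,-0.001,0,0.001,0.002,0.012,0.15,-0.001,0,0.001,0.002,0.012,0.19,-0.001,0,0.001,0.002,0.012,0.22,-0.001,0,0.001,0.002,0.012,0.24,-0.001,0,0.001,0.002,0.017,0.24,-0.001,0,0.001,0.002,0.022,0.24,-0.001,0,0.001,0.002,0.022,0.24,-0.001,0,0.001])

```text
time: 28.48
tool_pos: [0.4995, 0.1418, 0.2052]
orientation: [[0.865, 0.05, 0.498], [0.042, -0.999, 0.027], [0.499, -0.002, -0.867]]
wrist_force: [0.4, 1.8, -3.6]
finger_gap: 0.0354
grasp_force: 62.2
```

```bash
python3 -c "
from h import *
st()"
```

```text
t 28.48 rack mm [ -0.  161.  158.1] F rack [-1.4  1.8 -3.3] Mtool [ 0.72 -1.04 -0.1 ] rot [ 0.12 -0.06  0.06] gap 0.0354
```

Emit:
move_arm(increments=[0,0.003,0,0,0,0,0,0.005,0,0,0,0,0,0.005,0,0,0,0])

```text
time: 28.73
tool_pos: [0.4995, 0.1416, 0.2054]
orientation: [[0.865, 0.051, 0.499], [0.044, -0.999, 0.027], [0.5, -0.001, -0.866]]
wrist_force: [-1.5, 4.6, -4.2]
finger_gap: 0.0356
grasp_force: 61.9
```

```bash
python3 -c "
from h import *
st()"
```

```text
t 28.73 rack mm [  0.1 160.7 158.3] F rack [-3.1  4.7 -3. ] Mtool [ 1.57 -1.31 -0.17] rot [ 0.1  -0.01 -0.04] gap 0.0356
```

Emit:
move_arm(increments=[0,0.003,0,0,0,0,0,0.005,0,0,0,0,0,0.005,0,0,0,0])

```text
time: 28.98
tool_pos: [0.4996, 0.1404, 0.2054]
orientation: [[0.865, 0.051, 0.499], [0.044, -0.999, 0.027], [0.5, -0.001, -0.866]]
wrist_force: [-1.0, 4.8, -3.3]
finger_gap: 0.0351
grasp_force: 62.0
```

```bash
python3 -c "
from h import *
st()"
```

```text
t 28.98 rack mm [  0.1 159.5 158.2] F rack [-2.4  4.9 -2.5] Mtool [ 1.52 -1.39 -0.16] rot [ 0.09 -0.03 -0.03] gap 0.0351
```

Emit:
move_arm(increments=[0,-0.005,0,0,0,0,0,-0.009,0.01,0,0,0,0,-0.009,0.03,0,0,0,0,-0.009,0.05,0,0,0,0,-0.009,0.07,0,0,0,0,-0.009,0.09,0,0,0,0,-0.009,0.11,0,0,0])

```text
time: 29.57
tool_pos: [0.5121, 0.1408, 0.1871]
orientation: [[0.864, 0.049, 0.501], [0.043, -0.999, 0.024], [0.501, 0.001, -0.865]]
wrist_force: [-3.9, -1.3, 3.9]
finger_gap: 0.0354
grasp_force: 62.6
```

```bash
python3 -c "
from h import *
st()"
```

```text
t 29.57 rack mm [  1.8 159.3 136.1] F rack [-1.5 -1.1  5.3] Mtool [ 0.08 -1.03 -0.38] rot [-0.07  0.1   0.  ] gap 0.0354
```

Emit:
move_arm(increments=[0,-0.002,0.015,0,0,0,0,-0.002,0.03,0,0,0,0,-0.002,0.045,0,0,0,0,-0.002,0.06,0,0,0,0,-0.002,0.075,0,0,0,0,-0.002,0.09,0,0,0])

```text
time: 30.07
tool_pos: [0.5209, 0.1412, 0.1711]
orientation: [[0.864, 0.049, 0.5], [0.043, -0.999, 0.024], [0.501, 0.001, -0.865]]
wrist_force: [-2.3, -0.7, 1.6]
finger_gap: 0.0355
grasp_force: 62.3
```

```bash
python3 -c "
from h import *
st()"
```

```text
t 30.07 rack mm [  1.4 159.3 117.9] F rack [-1.2 -0.5  2.6] Mtool [ 0.02 -0.9  -0.33] rot [-0.09  0.06  0.03] gap 0.0355
```

Emit:
move_arm(increments=[0,0,0.01,0,0,0,0,0,0.02,0,0,0,0,0,0.025,0,0,0,0,0,0.025,0,0,0])

```text
time: 30.4
tool_pos: [0.5228, 0.1415, 0.1664]
orientation: [[0.865, 0.048, 0.499], [0.042, -0.999, 0.024], [0.5, 0.0, -0.866]]
wrist_force: [3.6, -3.2, -2.8]
finger_gap: 0.0355
grasp_force: 61.7
```

```bash
python3 -c "
from h import *
st()"
```

```text
t 30.4 rack mm [  0.7 159.5 112.8] F rack [ 1.6 -3.4 -4.2] Mtool [-0.69 -0.33 -0.23] rot [-0.06 -0.02  0.09] gap 0.0355
```

Emit:
move_arm(increments=[0,0,0.006,0,0,0,0,0,0.012,0,0,0,0,0,0.015,0,0,0,0,0,0.015,0,0,0])

```text
time: 30.73
tool_pos: [0.5239, 0.1419, 0.1648]
orientation: [[0.865, 0.047, 0.5], [0.042, -0.999, 0.021], [0.5, 0.003, -0.866]]
wrist_force: [-16.8, -6.6, 23.0]
finger_gap: 0.0353
grasp_force: 65.7
```

```bash
python3 -c "
from h import *
st()"
```

```text
t 30.73 rack mm [  0.9 159.8 110.9] F rack [-3.3 -5.7 28.5] Mtool [-1.53 -1.37 -0.05] rot [-0.24 -0.    0.05] gap 0.0353
```

Emit:
move_arm(increments=[0,0.005,-0.008,0,0,0,0,0.005,-0.03,0,0,0,0,0.005,-0.06,0,0,0,0,0.005,-0.1,0,0,0,0,0.005,-0.15,0,0,0,0,0.005,-0.2,0,0,0,0,0.005,-0.27,0,0,0,0,0.003,-0.34,0,0,0,0,0,-0.41,0,0,0,0,0,-0.48,0,0,0,0,0,-0.55,0,0,0,0,0,-0.6,0,0,0,0,0,-0.6,0,0,0])

```text
time: 31.82
tool_pos: [0.4639, 0.1409, 0.2693]
orientation: [[0.863, 0.051, 0.502], [0.043, -0.999, 0.026], [0.503, -0.001, -0.865]]
wrist_force: [0.4, -0.5, -2.9]
finger_gap: 0.0352
grasp_force: 62.5
```

```bash
python3 - <<'E' | tail -12
from edge import *
from h import *
st();snap('top','pics/t8.png');snap('wrist','pics/w8.png')
for y in(56.5,125.5,195): print(y,meas('pics/t8.png',y))
im=cv2.imread('pics/w8.png',0)
for v in (116,119,122): print(v,'c262',im[v,262:310].tolist(),'c340',im[v,340:366].tolist(),'c412',im[v,412:434].tolist(),'c470',im[v,470:496].tolist())
# target over tray: keep spacer yaw as held; tray yaw .165
inc([.476,-.2665,.26],down(.165)); print(env.observe()['q'])
E
```

```text
[[-0.6, -0.4], [-0.2, 0.1], [0.6, 0.2], [0.0, -0.2], [-0.1, -0.6], [-0.6, 0.6], [-0.4, 0.1], [0.1, -1.2], [-0.9, -0.3], [-0.4, 0.5], [-0.5, 0.4], [-0.7, 1.0], [0.0, -0.4], [-0.5, -0.1], [-0.2, -0.5], [0.5, 0.4], [-0.1, 0.5], [-0.2, -0.1], [-0.8, -0.5], [0.2, 1.1], [-0.2, 0.7], [-0.7, 0.3], [-0.6, -0.0], [0.3, 0.3], [-0.4, -0.0], [-0.6, 0.1], [-0.6, -0.2], [0.6, 0.6], [-0.0, 0.3]]
handle xy yaw [ 0.4524 -0.2545  0.3806] [[-0.6, -0.0], [-0.0, -0.1], [-0.2, -0.9], [0.4, -0.7], [-0.8, 1.1], [0.8, 0.5], [-0.4, -1.2], [-0.4, -1.4]]
tray [ 0.4741 -0.2669  0.1599] [-0.4 -0.8 -0.1 -0.3  0.5  0.4 -0.   0.5]
t 31.82 rack mm [  1.2 161.8 231.4] F rack [-1.2 -0.5 -2.7] Mtool [ 0.03 -0.8  -0.02] rot [ 0.07  0.17 -0.01] gap 0.0352
56.5 (np.float64(-0.03), np.float64(0.47), 31)
125.5 (np.float64(-1.32), np.float64(0.59), 31)
195 (np.float64(-0.97), np.float64(1.63), 29)
116 c262 [156, 161, 161, 160, 158, 162, 163, 163, 165, 167, 166, 164, 162, 187, 208, 207, 207, 207, 210, 208, 212, 209, 212, 214, 220, 159, 110, 107, 109, 110, 114, 82, 59, 48, 52, 48, 53, 36, 85, 108, 110, 115, 109, 106, 100, 149, 1
[... 1019 characters left out ...]
 134, 133, 69, 77, 124, 145, 141, 141, 143, 142, 136, 182, 205, 211, 206, 206, 207, 206, 207, 210, 206, 208, 213, 175, 125, 104, 110, 112, 109, 74, 56, 38, 56, 51, 54, 49, 59, 81, 90, 86, 85, 80, 87, 84, 89, 89] c340 [54, 59, 59, 56, 55, 94, 148, 140, 132, 162, 195, 210, 208, 208, 204, 207, 206, 206, 205, 207, 214, 177, 123, 80, 82, 92] c412 [137, 137, 139, 137, 137, 129, 180, 204, 210, 206, 207, 206, 208, 207, 206, 209, 217, 170, 102, 75, 105, 116] c470 [82, 89, 84, 78, 89, 88, 81, 84, 88, 88, 88, 100, 110, 109, 101, 101, 98, 126, 148, 151, 186, 201, 210, 205, 200, 204]
inc [-0.0528  2.0349  0.01  ] [ 0.0277 -0.4992 -0.107 ] rows 9.8
[ 0.5793 -0.3037 -0.9135  2.2123 -0.1398  0.6172 -1.8002]
```

Run:
```python
from h import *
def load(f):
    c=np.load(f);K,T=c['K'],c['T']
    def ray(u,v):
        d=np.array([u-K[0,2],v-K[1,2]]);r=np.linalg.norm(d);th=r/K[0,0]
        k=T[:3,:3]@np.r_[d/r*np.sin(th),np.cos(th)];o=RR.T@(T[:3,3]-RS);k=RR.T@k
        return ((o+k*(.08-o[2])/k[2])*1e3)[1].round(1)
    return ray
r=load('pics/w8.png.npz');v=119
print('w8',{n:r(u+.0,vv) for n,u,vv in(('ck_in',481.3,122),('d1in',429.3,121),('d1out',418.1,121),('d2in',361.9,v),('d2out',349.4,v),('d3in',287.1,v),('d3out',275,v))})
r=load('pics/w5.png.npz');v=118
print('w5',{n:r(u+.0,vv) for n,u,vv in(('ck_in',479.8,121),('d1in',428.9,120),('d1out',417.9,120),('d2in',358.8,v),('d2out',346.4,v))})
```

```text
w8 {'ck_in': np.float64(-1.7), 'd1in': np.float64(57.2), 'd1out': np.float64(68.9), 'd2in': np.float64(124.5), 'd2out': np.float64(136.4), 'd3in': np.float64(195.3), 'd3out': np.float64(206.9)}
w5 {'ck_in': np.float64(-0.8), 'd1in': np.float64(56.7), 'd1out': np.float64(68.1), 'd2in': np.float64(126.3), 'd2out': np.float64(138.1)}
```

Both cameras agree: gap 2 is about 55.4 mm and gap 3 about 57.8 mm, so divider 2 sits roughly 1 mm too close to divider 1. Pushing it out 1 mm from gap 2 mends both, so I'll re-insert the spacer there.

Emit:
move_arm(increments=[-0.005,0.1,0,0,-0.003,0,-0.005,0.2,0,0,-0.003,0,-0.005,0.29,0,0,-0.003,0,-0.005,0.338,0.05,0,-0.003,0,-0.005,0.338,0.12,0,-0.003,0,-0.005,0.338,0.18,0,-0.003,0,-0.005,0.338,0.24,0,-0.003,0,-0.005,0.338,0.29,0,-0.003,0,-0.005,0.338,0.34,0,-0.003,0,-0.005,0.338,0.38,0,-0.003,0,-0.005,0.34,0.42,0,-0.003,0,-0.005,0.344,0.425,0,-0.003,0,-0.005,0.344,0.425,0,-0.003,0])

```text
time: 33.0
tool_pos: [0.5081, 0.0734, 0.192]
orientation: [[0.868, 0.05, 0.493], [0.042, -0.999, 0.027], [0.494, -0.003, -0.869]]
wrist_force: [-0.3, 1.0, -2.4]
finger_gap: 0.0354
grasp_force: 62.4
```

```bash
python3 -c "
from h import *
st()"
```

```text
t 33.0 rack mm [ -2.1  92.2 144.1] F rack [-1.4  1.  -2. ] Mtool [ 0.18 -0.91  0.03] rot [ 0.16 -0.38  0.08] gap 0.0354
```

Emit:
move_arm(increments=[0.008,0,0.02,-0.002,0.006,0,0.008,0,0.04,-0.002,0.006,0,0.008,0,0.06,-0.002,0.006,0,0.008,0,0.08,-0.002,0.006,0,0.008,0,0.09,-0.002,0.006,0,0.008,0,0.1,-0.002,0.006,0,0.008,0,0.11,-0.002,0.006,0,0.008,0,0.12,-0.002,0.006,0,0.008,0,0.13,-0.002,0.006,0,0.008,0,0.14,-0.002,0.006,0])

```text
time: 33.83
tool_pos: [0.5244, 0.0742, 0.1701]
orientation: [[0.863, 0.049, 0.502], [0.043, -0.999, 0.024], [0.503, 0.001, -0.864]]
wrist_force: [-2.8, -1.0, 1.8]
finger_gap: 0.0354
grasp_force: 62.2
```

```bash
python3 -c "
from h import *
st()"
```

```text
t 33.83 rack mm [  1.   92.2 116.9] F rack [-1.5 -0.8  3. ] Mtool [-0.02 -0.84 -0.34] rot [-0.06  0.18  0.01] gap 0.0354
```

Emit:
move_arm(increments=[0,0.001,0.012,0,0,0,0,0.002,0.022,0,0,0,0,0.002,0.03,0,0,0,0,0.003,0.03,0,0,0,0,0.003,0.02,0,0,0,0,0.003,0,0,0,0,0,0.003,-0.04,0,0,0,0,0.003,-0.08,0,0,0,0,0.003,-0.13,0,0,0,0,0.001,-0.19,0,0,0,0,0,-0.26,0,0,0,0,0,-0.34,0,0,0,0,0,-0.42,0,0,0,0,0,-0.5,0,0,0,0,0,-0.57,0,0,0,0,0,-0.6,0,0,0,0,0,-0.6,0,0,0])

```text
time: 35.25
tool_pos: [0.4641, 0.0713, 0.2747]
orientation: [[0.863, 0.048, 0.504], [0.042, -0.999, 0.024], [0.504, 0.001, -0.864]]
wrist_force: [0.8, -0.3, -2.1]
finger_gap: 0.0351
grasp_force: 62.7
```

```bash
python3 - <<'E' | tail -5
from edge import *
from h import *
st();snap('top','pics/t9.png')
for y in(56.5,125.5,194): print(y,meas('pics/t9.png',y))
inc([.476,-.2665,.26],down(.165))
E
```

```text
t 35.25 rack mm [  1.1  92.3 237.7] F rack [-0.4 -0.4 -2.2] Mtool [-0.02 -0.84 -0.03] rot [-0.09  0.27  0.06] gap 0.0351
56.5 (np.float64(-0.3), np.float64(0.54), 31)
125.5 (np.float64(0.74), np.float64(1.22), 30)
194 (np.float64(-0.13), np.float64(0.57), 31)
inc [-0.0537  1.6898  0.0496] [ 0.0299 -0.5023 -0.1085] rows 8.1
```

```bash
python3 - <<'E' | tail -7
from edge import *
def P(x,y,z): return proj('top',(np.array([[x,y,z]])/1e3)@R.T+r.x[:3])[0].round(1).tolist()
print([(x,P(x,4,15),P(x,256,15),P(x,260,12)) for x in(40,-5,-40)])
t=cv2.imread('pics/top0.png')[:,:,2]
for v in(175,191,203): print(v,t[v,218:238].tolist(),t[v,308:324].tolist())
E
```

```text
[[-0.6, -0.4], [-0.2, 0.1], [0.6, 0.2], [0.0, -0.2], [-0.1, -0.6], [-0.6, 0.6], [-0.4, 0.1], [0.1, -1.2], [-0.9, -0.3], [-0.4, 0.5], [-0.5, 0.4], [-0.7, 1.0], [0.0, -0.4], [-0.5, -0.1], [-0.2, -0.5], [0.5, 0.4], [-0.1, 0.5], [-0.2, -0.1], [-0.8, -0.5], [0.2, 1.1], [-0.2, 0.7], [-0.7, 0.3], [-0.6, -0.0], [0.3, 0.3], [-0.4, -0.0], [-0.6, 0.1], [-0.6, -0.2], [0.6, 0.6], [-0.0, 0.3]]
handle xy yaw [ 0.4524 -0.2545  0.3806] [[-0.6, -0.0], [-0.0, -0.1], [-0.2, -0.9], [0.4, -0.7], [-0.8, 1.1], [0.8, 0.5], [-0.4, -1.2], [-0.4, -1.4]]
tray [ 0.4741 -0.2669  0.1599] [-0.4 -0.8 -0.1 -0.3  0.5  0.4 -0.   0.5]
[(40, [314.5, 169.4], [225.4, 176.0], [224.1, 175.8]), (-5, [315.6, 184.5], [227.5, 191.1], [226.3, 190.9]), (-40, [316.5, 196.0], [229.1, 202.6], [227.9, 202.4])]
175 [220, 218, 202, 170, 153, 137, 116, 146, 189, 204, 201, 193, 193, 200, 205, 206, 205, 199, 183, 170] [143, 142, 134, 125, 150, 187, 201, 175, 133, 143, 149, 149, 149, 147, 135, 141]
191 [220, 219, 220, 218, 204, 173, 154, 144, 127, 142, 184, 200, 177, 133, 149, 186, 203, 205, 204, 188] [142, 142, 142, 135, 126, 137, 178, 199, 179, 139, 140, 150, 151, 152, 149, 135]
203 [220, 220, 220, 220, 220, 218, 201, 167, 150, 134, 119, 162, 196, 203, 200, 200, 203, 206, 206, 206] [115, 115, 114, 112, 115, 127, 137, 136, 143, 153, 149, 148, 151, 152, 151, 149]
```

The vision scale checks out against the panel edges to within 0.2%. Divider 2 is now about 1.2 mm too far out: gap 2 is about 57.7 mm and gap 3 about 55.8 mm. One small nudge of divider 2 back from the gap 3 side will even them out.

Emit:
move_arm(increments=[-0.005,-0.1,0,0.001,-0.004,0,-0.005,-0.2,0,0.001,-0.004,0,-0.005,-0.29,0,0.001,-0.004,0,-0.005,-0.35,0.02,0.001,-0.004,0,-0.005,-0.35,0.1,0.001,-0.004,0,-0.005,-0.35,0.17,0.001,-0.004,0,-0.005,-0.35,0.24,0.001,-0.004,0,-0.005,-0.35,0.3,0.001,-0.004,0,-0.005,-0.35,0.35,0.001,-0.004,0,-0.005,-0.35,0.39,0.001,-0.004,0,-0.005,-0.348,0.398,0.001,-0.004,0,-0.005,-0.346,0.398,0.001,-0.004,0,-0.005,-0.344,0.398,0.001,-0.004,0,-0.005,-0.342,0.398,0.001,-0.004,0,-0.005,-0.342,0.398,0.001,-0.004,0])

```text
time: 36.55
tool_pos: [0.4994, 0.1421, 0.2043]
orientation: [[0.866, 0.05, 0.498], [0.043, -0.999, 0.026], [0.499, -0.001, -0.867]]
wrist_force: [0.1, 2.6, -3.3]
finger_gap: 0.0353
grasp_force: 62.3
```

```bash
python3 -c "
from h import *
st()"
```

```text
t 36.55 rack mm [ -0.6 161.3 157.4] F rack [-1.5  2.6 -3. ] Mtool [ 0.48 -1.08 -0.04] rot [ 0.05 -0.09  0.01] gap 0.0353
```

Emit:
move_arm(increments=[0,0.003,0,0,0,0,0,0.006,0,0,0,0,0,0.009,0,0,0,0,0,0.0105,0,0,0,0,0,0.0105,0,0,0,0])

```text
time: 36.97
tool_pos: [0.4995, 0.1406, 0.2044]
orientation: [[0.866, 0.051, 0.498], [0.044, -0.999, 0.026], [0.499, -0.001, -0.867]]
wrist_force: [-1.6, 5.4, -4.9]
finger_gap: 0.0353
grasp_force: 62.1
```

```bash
python3 - <<'E' | tail -4
from edge import *
from h import *
st();snap('top','pics/t10.png')
for y in(56.5,125.5,194): print(y,meas('pics/t10.png',y))
E
```

```text
t 36.97 rack mm [ -0.5 159.7 157.5] F rack [-3.6  5.4 -3.6] Mtool [ 1.48 -1.4  -0.14] rot [ 0.08 -0.07 -0.04] gap 0.0353
56.5 (np.float64(-0.16), np.float64(0.49), 31)
125.5 (np.float64(-0.71), np.float64(0.62), 31)
194 (np.float64(-0.0), np.float64(2.75), 26)
```

Divider spacings now read about 56.3, 56.5 and 57 mm, which is good. I'll withdraw and carry the spacer to the tray.

Emit:
move_arm(increments=[0,-0.005,0,0,0,0,0,-0.01,0,0,0,0,0,-0.012,-0.05,0,0,0,0,-0.012,-0.12,0,0,0,0,-0.012,-0.2,0,0,0,0,-0.012,-0.28,0,0,0,0,-0.012,-0.36,0,0,0,0,-0.012,-0.38,0,0,0,0,0.1,-0.38,0,0,0,0,0.25,-0.38,0,0,0,0,0.4,-0.38,0,0,0,0,0.58,-0.38,0,0,0,0,0.76,-0.38,0,0,0,0,0.94,-0.38,0,0,0,0,1,-0.38,0,0,0,0,1,-0.38,0,0,0])

```text
time: 38.35
tool_pos: [0.4713, -0.0674, 0.2692]
orientation: [[0.867, 0.041, 0.497], [0.035, -0.999, 0.021], [0.497, -0.001, -0.868]]
wrist_force: [-0.3, 0.6, -3.1]
finger_gap: 0.0354
grasp_force: 62.5
```

Emit:
move_arm(increments=[-0.05,0.15,0.01,0.004,-0.06,-0.015,-0.05,0.3,0.01,0.008,-0.13,-0.03,-0.05,0.46,0.01,0.012,-0.2,-0.045,-0.05,0.62,0.01,0.016,-0.27,-0.06,-0.05,0.78,0.01,0.02,-0.34,-0.075,-0.05,0.9,0.01,0.024,-0.42,-0.09,-0.05,1,0.01,0.0277,-0.4992,-0.107,-0.05,1,0.01,0.0277,-0.4992,-0.107,-0.05,1,0.01,0.0277,-0.4992,-0.107,-0.05,1,0.01,0.0277,-0.4992,-0.107])

```text
time: 39.18
tool_pos: [0.474, -0.2616, 0.2627]
orientation: [[0.987, 0.164, -0.002], [0.164, -0.987, 0.0], [-0.002, -0.0, -1.0]]
wrist_force: [0.1, 0.1, -1.8]
finger_gap: 0.035
grasp_force: 62.6
```

```bash
python3 -c "
from h import *
s=env.observe();print(s['time'],s['tool_pos'],s['wrist_force'],s['orientation']);inc([.477,-.2725,.115],down(.165))"
```

```text
39.1833 [ 0.474  -0.2616  0.2627] [ 0.0641  0.1029 -1.824 ] [[ 0.9865  0.1635 -0.0016]
 [ 0.1635 -0.9865  0.0002]
 [-0.0015 -0.0004 -1.    ]]
inc [0.0068 0.0567 0.7383] [-0.0004  0.0014 -0.0007] rows 3.6
```

Next I'll align over the tray and lower the foot to just above its floor.

Emit:
move_arm(increments=[0.007,0.057,0.1,0,0.001,0,0.007,0.057,0.25,0,0.001,0,0.007,0.057,0.4,0,0.001,0,0.007,0.057,0.55,0,0.001,0,0.007,0.057,0.66,0,0.001,0,0.007,0.057,0.74,0,0.001,0,0.007,0.057,0.78,0,0.001,0,0.007,0.057,0.797,0,0.001,0,0.007,0.057,0.797,0,0.001,0,0.007,0.057,0.797,0,0.001,0])

```text
time: 40.02
tool_pos: [0.4779, -0.2736, 0.1053]
orientation: [[0.987, 0.163, 0.002], [0.163, -0.987, -0.002], [0.002, 0.002, -1.0]]
wrist_force: [0.5, 0.3, -1.8]
finger_gap: 0.0355
grasp_force: 62.5
```

```bash
python3 -c "
from h import *
s=env.observe();print(s['time'],s['tool_pos'],s['wrist_force']);inc([.477,-.2725,.101],down(.165))
snap('scene','pics/s11.png');cv2.imwrite('pics/s11c.png',cv2.resize(cv2.imread('pics/s11.png')[120:300,200:420],None,fx=3,fy=3))"
```

```text
40.0167 [ 0.4779 -0.2736  0.1053] [ 0.5165  0.292  -1.8028]
inc [-0.0033 -0.0064  0.0217] [ 0.0018 -0.0017 -0.0009] rows 0.1
```

View pics/s11c.png

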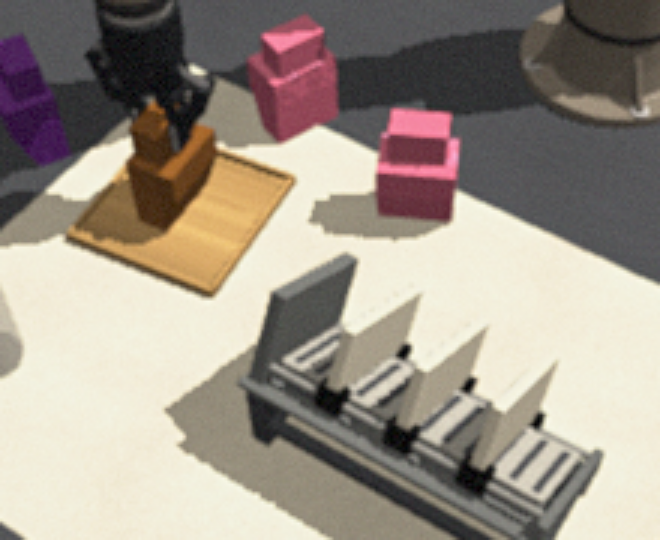

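The spacer stands over the middle of the tray, with the three gaps looking even in the view. Now I'll lower it, release and retreat.

Emit:
move_arm(increments=[-0.003,-0.005,0.01,0,0,0,-0.003,-0.005,0.018,0,0,0,-0.003,-0.005,0.024,0,0,0,-0.003,-0.005,0.026,0,0,0,-0.003,-0.005,0.026,0,0,0])

```text
time: 40.48
tool_pos: [0.4774, -0.2728, 0.1017]
orientation: [[0.987, 0.163, 0.002], [0.163, -0.987, -0.001], [0.001, 0.002, -1.0]]
wrist_force: [-4.0, 1.6, 12.7]
finger_gap: 0.0352
grasp_force: 64.6
```

Emit:
move_arm(increments=[0,0,0,0,0,0,0,0,0,0,0,0,0,0,0,0,0,0,0,0,0,0,0,0,0,0,0,0,0,0,0,0,0,0,0,0,0,0,0,0,0,0,0,0,0,0,0,0], gripper=1)

```text
time: 41.15
tool_pos: [0.4763, -0.2726, 0.0987]
orientation: [[0.987, 0.163, -0.0], [0.163, -0.987, -0.0], [-0.0, 0.0, -1.0]]
wrist_force: [0.4, -0.0, -0.1]
finger_gap: 0.0853
grasp_force: 0.0
```

Emit:
move_arm(increments=[0,0,-0.05,0,0,0,0,0,-0.12,0,0,0,0,0,-0.25,0,0,0,0,0,-0.4,0,0,0,0,0,-0.55,0,0,0,0,0,-0.7,0,0,0,0,0,-0.8,0,0,0,0,0,-0.8,0,0,0,0,0,-0.8,0,0,0])

```text
time: 41.9
tool_pos: [0.4771, -0.2728, 0.2608]
orientation: [[0.987, 0.163, 0.003], [0.163, -0.987, -0.002], [0.003, 0.003, -1.0]]
wrist_force: [-0.0, 0.0, 0.4]
finger_gap: 0.0853
grasp_force: 0.0
```

```bash
python3 - <<'E' | tail -4
from edge import *
from h import *
snap('top','pics/t12.png');c=snap('wrist','pics/w12.png')
for y in(56.5,125,194): print(y,meas('pics/t12.png',y))
im=c['image'].astype(int);m=((im[:,:,0]-im[:,:,2]>60)&(im[:,:,0]<200)).astype(np.uint8)
n,l,s,ce=cv2.connectedComponentsWithStats(m);i=1+np.argmax(s[1:,4]);print(s[i],ce[i],env.observe()['wrist_force'])
E
```

```text
56.5 (np.float64(-0.16), np.float64(0.48), 31)
125 (np.float64(-0.09), np.float64(0.59), 31)
194 (np.float64(-0.13), np.float64(0.55), 31)
[  246    91   143   130 10190] [311.8933 159.1757] [ 0.1466 -0.7373  0.1337]
```

```bash
python3 -c "
from station import env
print(env.finish_job())"
```

```text
the job is handed in; nothing more can be done
None
```

The job is handed in with the spacer released in the middle of its tray, but setting the gaps wasn't clean. By the top camera they end at about 56.3, 56.6 and 57.0 mm, against the spacer's 56 mm. Gap 1 was seated twice and gap 2 three times (the last after gap 3), and I pushed divider 2 back three times. During the second try at gap 2, divider 1 appeared to move about half a millimetre, and I re-seated it.

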